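# Put drawer knobs in the tin, fit the lid pair, lift off the outer lid

### The arm

A 6-joint arm with a two-finger parallel gripper is mounted at the origin on the work surface. World frame = base frame: x ahead of the robot, y to its left, z up, the work surface at z = 0. Lengths are in m, angles in rad, forces in N, time in s.
With the tool pointing down it reaches from about 0.35 to 0.775 m from the base axis. Payload 5.5 kg.
Tool frame: the origin (TCP) lies midway between the tips of the shut fingers; the grasp point (between the pads) lies 19 mm behind it; z points along the fingers, y is the line along which they close (so a half turn about z gives the same grasp; the last joint's range is limited). The gripper opens to 85 mm and grips with 20 to 120 N. Pads are 22 mm wide; open, the fingers measure 114 mm over their backs; the gripper's body (76 mm by 85 mm) begins 54 mm behind the grasp point. The pads swing forward as they close: fully open they stand 13 mm farther back than shut.
Start: joints at [-1.299, 0.313, 0.046, 1.304, 0, 1.431], TCP at [0.23, -0.527, 0.231] pointing down, gripper open.
Joint ranges: [-2.76, 2.76], [-0.86, 1.69], [-1.03, 1.26], [-2.2, 2.34], [-1.47, 1.5], [-3.14, 3.14]. Speed limits (rad/s): [2.57, 2.57, 3.14, 3.14, 3.14, 3.14].

### API

Orientations are given as a unit quaternion [w, x, y, z].
In Python, from workcell import env gives the robot as it stands. The module is installed in compiled form; this text tells all that it offers.
- The arm moves only by the tool carry_out, never from a script. Its argument "series" is a list of rows, each an object with "delta_rot": the turn, a rotation vector about the world's x, y, z normalised to -1 to 1, where 1 is 0.1 rad, a list of three; "travel": the shift along the world's x, y, z normalised to -1 to 1, where 1 is 0.025 m, a list of three; "fingers": the closure, from -1 (fully open) to 1 (shut). In form: [{"delta_rot": [ax, ay, az], "travel": [tx, ty, tz], "fingers": fingers}, ...]. A call has 1 to 5 rows; each row shifts and turns the commanded pose from where the row before left it; what a row does not reach is not made up. A row lasts 1/8 s, in which the tool goes at most 62.5 mm and 10.7 degrees, less where a joint would pass 70% of its speed; a pose out of reach is approached as far as the arm can. A call with a number of a shift or a turn outside -1 to 1 is refused whole. A call with a gripper value outside its range is refused whole. The fingers move at their own pace and stop on an object; "squeeze" is the grip in N (left out, the last holds). Time passes only in rows, so rows that do not move let the fingers close. It gives the time, the measured TCP pose, the force, the opening and the grip force at its end, in the units of the state.
- env.get_state(): the state, without advancing time (a new reading comes with each control period).
- env.read_camera(name): name is "scene" or "top" or "wrist"; returns a dict with "color" (420x560x3 uint8, red, green, blue), "fx", "fy", "cx", "cy" (pixels), "D" ([k1, k2, p1, p2, k3] as OpenCV has them; the pictures are not rectified), "world_from_camera" (4x4, takes a point from camera to world coordinates); the wrist camera has in their place "hand_eye" (4x4, takes a point from camera to tool coordinates, whose origin is the TCP and whose axes are the flange's). Camera axes: x right, y up, looking along -z (the intrinsics and any distortion apply to the point x, -y, -z); pixel columns grow to the right and rows downward; lengths in m; the calibration is good to about 2 mm. A picture is of the moment at which its call begins: read the wrist's pose just before it. There is no depth.
- env.hand_in(): hands the job in; it is judged then, once.
The state is a dict: "clock": time; "joint_pos": joint angles; "qvel": joint speeds; "tau": joint torques, N m; "tcp_pos": TCP position; "orientation": TCP orientation; "wrist_force": force on the tool from outside, world axes, zero at the start; "ft_torque": the same for the moment, N m; "finger_gap": finger opening in m; "grip_force": force on a finger pad.
Only numpy, scipy, OpenCV 4.12 (cv2) and the standard library are available. Lean on these libraries where they do the work, as an engineer would, in place of code of your own. Each camera call takes 0.05 s, during which the arm holds its last target. There are 200 camera calls.

### The job

Tip all five wooden drawer knobs out of the orange cup into the blue tin and stand the cup back upright on the desk; then carry the nested pair of lids over by the red knob and lower it, without dropping it, until the inner lid sits fully home in the tin. Let go, then lift the outer lid (its black collar is the grip) straight up on its own, leaving the inner lid undisturbed, and finish still holding the outer lid up level, about a hand's width (10 cm) above where it sat. Leave the drill bit case, hinge, dowel and screwdriver where they are.

Things in the scene. Friction and masses are not known exactly. Their poses are not given: they have to be found in the camera images.
- tin: Blue round open tin, loose, 0.7 kg, standing on the desk: outside diameter 108 mm, height 60 mm, wall 3 mm (mouth diameter 102 mm), floor 3 mm thick. Origin: centre of its underside, z up.
- cup: Orange straight round plastic cup, 90 g: outside diameter 61 mm, height 70 mm, wall 2.5 mm, floor 3 mm; no handle, gripped across its outside. Holds the five knobs at the start. The tin stands between cup and lid pair, either of them on the left. Origin: centre of its underside, z up out of the mouth.
- inner_lid: Inner lid, 140 g: aluminium plug 97 mm across, 14 mm deep (its lowest 7 mm taper to 86 mm), flange 105 mm across, 4 mm thick (rests on the tin rim), central red upright knob 18 mm across, 56 mm tall. Origin: centre of plug underside, z up; flange at 14 to 18 mm, knob top at 74 mm. Fully home its origin is 46 mm above the tin's. Starts on the desk, under the outer lid.
- outer_lid: Outer lid, 160 g: grey cap 124 mm across, skirt 10 mm down (119 mm inside), 23 mm centre hole for the red knob, black collar 44 mm across around it. Rests loose on the inner flange, 2.5 mm play: lifting by red knob carries both, by collar it alone. Origin: centre of plate underside, z up; collar 4 to 26 mm, red knob stands out 30 mm above it. Nested: origin 18 mm above inner lid's.
- knob1: Drawer knob 1 of 5: brown wooden ball 18 mm in diameter with a small brass dot, 12 g, rolls freely. Origin: its centre.
- knob2: Drawer knob 2 of 5: brown wooden ball 18 mm in diameter with a small brass dot, 12 g, rolls freely. Origin: its centre.
- knob3: Drawer knob 3 of 5: brown wooden ball 18 mm in diameter with a small brass dot, 12 g, rolls freely. Origin: its centre.
- knob4: Drawer knob 4 of 5: brown wooden ball 18 mm in diameter with a small brass dot, 12 g, rolls freely. Origin: its centre.
- knob5: Drawer knob 5 of 5: brown wooden ball 18 mm in diameter with a small brass dot, 12 g, rolls freely. Origin: its centre.
- drill_case: Yellow plastic drill bit case lying flat, 90 x 160 x 40 mm, bystander. Origin: centre of its underside.
- hinge: Stainless butt hinge lying open flat, 64 x 70 x 8 mm, bystander. Origin: centre of its underside.
- dowel: Wooden dowel lying along its own y, 12 mm in diameter, 220 mm long, bystander; rolls if knocked. Origin: below its middle, on the desk.
- screwdriver: Orange-handled screwdriver lying flat, about 200 mm long along its own x, bystander. Origin: near its middle, on the desk.

How it is judged:
On the way, in this order (a step that is already met when the one before it is completed fails the run):
1. all five knobs are inside the tin while the cup is held up off the desk (horizontal distance between each of knob1, knob2, knob3, knob4, knob5 and tin below 0.051 m and z of knob1 in the frame of tin between 0 and 0.055 m and z of knob2 in the frame of tin between 0 and 0.055 m and z of knob3 in the frame of tin between 0 and 0.055 m and z of knob4 in the frame of tin between 0 and 0.055 m and z of knob5 in the frame of tin between 0 and 0.055 m and height (world z) of cup above 0.04 m and contact force between the fingers and cup above 0.3 N), for 0.1 s.
2. the nested lid pair is lifted together off the desk by the red knob (z of outer_lid in the frame of inner_lid between 0.014 and 0.022 m and horizontal distance between outer_lid and inner_lid below 0.008 m and height (world z) of inner_lid above 0.03 m and contact force between the fingers and inner_lid above 0.3 N), for 0.1 s.
3. the pair is on the tin, inner lid fully home, and the red knob is let go (horizontal distance between inner_lid and tin below 0.006 m and z of inner_lid in the frame of tin between 0.042 and 0.05 m and angle between inner_lid's own z axis and vertical below 0.08 rad and z of outer_lid in the frame of inner_lid between 0.014 and 0.022 m and horizontal distance between outer_lid and inner_lid below 0.008 m and contact force between the fingers and inner_lid below 0.1 N), for 0.1 s.
At the end, for the whole second after the job is handed in: Outer lid gripped (over 1 N), still, level to 0.2 rad, 70-150 mm above its seat, within 50 mm of the tin's axis, clear of all else; inner lid home (6 mm sideways, 4 mm height, 0.08 rad) and untouched; five knobs in the tin; tin and cup upright on the desk (horizontal distance between inner_lid and tin below 0.006 m and z of inner_lid in the frame of tin between 0.042 and 0.05 m and angle between each of inner_lid, tin's own z axis and vertical below 0.08 rad and horizontal distance between each of knob1, knob2, knob3, knob4, knob5 and tin below 0.051 m and z of knob1 in the frame of tin between 0 and 0.055 m and z of knob2 in the frame of tin between 0 and 0.055 m and z of knob3 in the frame of tin between 0 and 0.055 m and z of knob4 in the frame of tin between 0 and 0.055 m and z of knob5 in the frame of tin between 0 and 0.055 m and z of outer_lid in the frame of tin between 0.134 and 0.214 m and contact force between the fingers and outer_lid above 1 N and contact force between each of outer_lid, the arm, the fingers and inner_lid below 0.1 N and contact force between outer_lid and tin below 0.1 N and angle between outer_lid's own z axis and vertical below 0.2 rad and horizontal distance between outer_lid and tin below 0.05 m and linear speed of outer_lid below 0.03 m/s and linear speed of inner_lid below 0.02 m/s and angle between cup's own z axis and vertical below 0.15 rad and height (world z) of cup between -0.01 and 0.01 m and height (world z) of tin below 0.01 m); the arm keeps its last pose, push and grip.
It fails at once if the lids come apart while the inner lid is not fully home in the tin, or the inner lid is disturbed while the outer lid is lifted off (z of outer_lid in the frame of inner_lid above 0.03 m and not ((horizontal distance between inner_lid and tin below 0.006 m and z of inner_lid in the frame of tin between 0.042 and 0.05 m and angle between inner_lid's own z axis and vertical below 0.08 rad))).
It fails at once if the lid pair is dropped (linear speed of inner_lid above 0.5 m/s and contact force between the fingers and inner_lid below 0.1 N).
It fails at once if the outer lid is dropped (linear speed of outer_lid above 0.6 m/s and contact force between the fingers and outer_lid below 0.1 N and contact force between the fingers and inner_lid below 0.1 N).
It fails at once if the drill bit case, hinge, dowel or screwdriver is moved more than 30 mm (distance of any of drill_case, hinge, dowel, screwdriver from where it was at the start of the episode above 0.03 m).
It also fails if it takes over 72 s, if anything falls off the work surface, if the arm or the gripper's body presses on something with over 40 N, if the wrist force passes 120 N, or if a joint passes its speed limit or range.

## Working session

There is one attempt and no reset: what is moved stays moved. The work goes in short steps, Python scripts to look and compute and a tool call to move; the robot and the scene stay as the last step left them, time stands still between calls to the robot, and variables do not carry over. Pictures are saved under pics/ and viewed, at most 10 in all, crops included, and the job is handed in when it is done.

Besides the shell and the picture viewer there is one more tool, called after "Call:" as name([rows], argument=value, ...), one row to a line, values as JSON. carry_out: Moves the arm, as the interface text tells. Its arguments: {"type":"object","properties":{"series":{"type":"array","items":{"type":"object","properties":{"delta_rot":{"type":"array","items":{"type":"number"}},"travel":{"type":"array","items":{"type":"number"}},"fingers":{"type":"number"}}}},"squeeze":{"type":"number"}},"required":["series"]}

```bash
mkdir -p pics; cat > h.py <<'E'
import numpy as np, cv2
from workcell import env
def ray(c,uv):
    K=np.array([[c["fx"],0,c["cx"]],[0,c["fy"],c["cy"]],[0,0,1.]])
    p=cv2.undistortPoints(np.array([[uv]],float),K,np.array(c["D"],float))[0,0]
    T=np.array(c["world_from_camera"]); d=T[:3,:3]@np.array([p[0],-p[1],-1.]); return T[:3,3],d
def onz(c,uv,z):
    o,d=ray(c,uv); return o+d*(z-o[2])/d[2]
def save(c,n): cv2.imwrite("pics/"+n,cv2.cvtColor(c["color"],cv2.COLOR_RGB2BGR))
E
python3 - <<'E'
from h import *
s=env.get_state(); print(s)
for n in("top","scene"):
    c=env.read_camera(n); save(c,n+"0.png"); np.save(n+"0.npy",c,allow_pickle=True); print(n,np.round(c["world_from_camera"],3).tolist(),c["fx"])
E
```

```text
{'clock': 0.0, 'joint_pos': array([-1.29860854e+00,  3.14011043e-01,  4.49979000e-02,  1.30361570e+00,
        6.68592073e-06,  1.43119391e+00]), 'qvel': array([ 0.00124794, -0.00120706,  0.00111257,  0.00044328, -0.00114546,
        0.00072848]), 'tau': array([ 7.36643615e-04, -4.80626500e+01,  2.98533064e+01,  1.95767172e-02,
       -4.69556392e-05,  8.23227140e-06]), 'tcp_pos': array([ 0.22999781, -0.52644248,  0.23041057]), 'orientation': array([-9.14465871e-04,  9.78877968e-01,  2.04443350e-01, -5.73610401e-05]), 'wrist_force': array([-0.20156518,  0.00923915, -0.00555454]), 'ft_torque': array([ 0.06177996, -0.0129254 ,  0.01936436]), 'grip_force': 0.0, 'finger_gap': 0.0854688425456429}
top [[0.025, 0.995, -0.097, 0.516], [-1.0, 0.026, 0.013, 0.035], [0.015, 0.097, 0.995, 1.261], [0.0, 0.0, 0.0, 1.0]] 383.1076035504603
scene [[-0.603, -0.649, 0.464, 1.238], [0.798, -0.49, 0.352, 0.481], [-0.001, 0.582, 0.813, 1.114], [0.0, 0.0, 0.0, 1.0]] 483.72299430075253
```

View pics/top0.png

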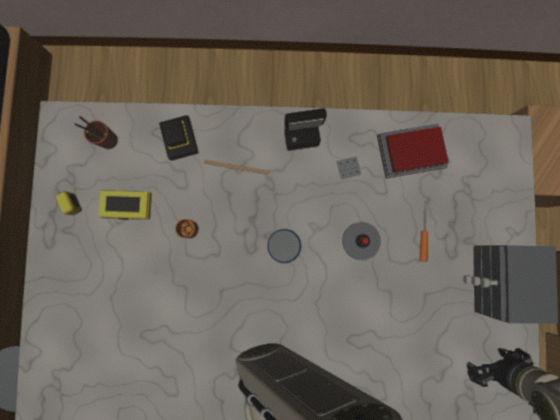

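View pics/scene0.png

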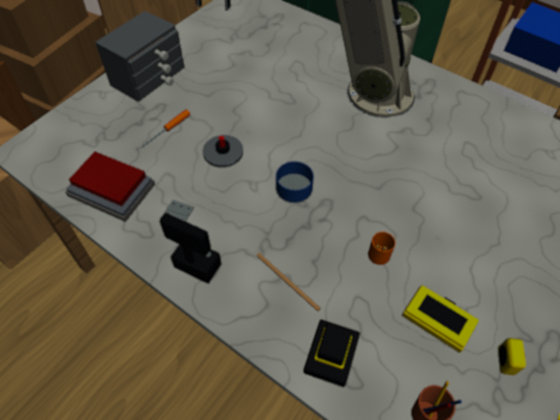

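The top view shows the cup near (187,229), the tin near (284,246) and the lid pair near (362,241). In the scene view they are near (382,248), (295,182) and (222,150).

```bash
python3 - <<'E'
from h import *
for n in("top","scene"):
    c=np.load(n+"0.npy",allow_pickle=True).item(); hsv=cv2.cvtColor(c["color"],cv2.COLOR_RGB2HSV)
    H,S,V=[hsv[...,i].astype(int) for i in range(3)]
    boxes={"top":{"cup":(165,205,25),"tin":(284,246,24),"lid":(362,241,24)},"scene":{"cup":(382,248,25),"tin":(295,182,28),"lid":(222,148,26)}}[n]
    boxes["cup"]=(187,229,20) if n=="top" else boxes["cup"]
    for k,(x,y,r) in boxes.items():
        m={"cup":(H<20)&(S>120),"tin":(H>90)&(H<130)&(S>60),"lid":((H<8)|(H>172))&(S>120)}[k]
        w=np.zeros(m.shape,bool); w[y-r:y+r,x-r:x+r]=1
        ys,xs=np.nonzero(m&w)
        # silhouette bounds; ellipse of hull
        print(n,k,len(xs),xs.min(),xs.max(),ys.min(),ys.max(),"mean",xs.mean().round(1),ys.mean().round(1))
        zs={"cup":(0.07,0),"tin":(0.06,0),"lid":(0.074,0.05)}[k]
        hull=cv2.convexHull(np.c_[xs,ys].astype(np.int32))[:,0]
        for z in zs:
            P=np.array([onz(c,p,z)[:2] for p in hull]); (cx,cy),rr=cv2.minEnclosingCircle(P.astype(np.float32)); print("  z",z,"circ",round(cx,4),round(cy,4),"r",round(rr,4), "mean",onz(c,(xs.mean(),ys.mean()),z)[:2].round(4))
    x,y,r=boxes["lid"]
    g=c["color"].astype(int)
    cr=cv2.resize(c["color"][y-30:y+30,x-30:x+30],(300,300),interpolation=cv2.INTER_CUBIC)
    x,y,r=boxes["tin"];c2=cv2.resize(c["color"][y-30:y+30,x-30:x+30],(300,300),interpolation=cv2.INTER_CUBIC)
    np.save("cr_"+n,np.hstack([cr,c2]))
a=np.vstack([np.load("cr_top.npy"),np.load("cr_scene.npy")]);cv2.imwrite("pics/cr.png",a[...,::-1])
E
```

```text
top cup 275 176 196 219 237 mean 186.0 228.1
  z 0.07 circ 0.5583 0.3086 r 0.0319 mean [0.5587 0.3082]
  z 0 circ 0.5608 0.3247 r 0.0338 mean [0.5612 0.3243]
top tin 20 289 300 230 258 mean 297.2 244.4
  z 0.06 circ 0.5183 -0.0205 r 0.0443 mean [ 0.5172 -0.0382]
  z 0 circ 0.5184 -0.0232 r 0.0465 mean [ 0.5173 -0.0418]
top lid 40 361 368 238 243 mean 364.8 240.4
  z 0.074 circ 0.5347 -0.2464 r 0.0119 mean [ 0.5348 -0.2471]
  z 0.05 circ 0.535 -0.2521 r 0.0121 mean [ 0.5352 -0.2528]
scene cup 655 369 394 232 264 mean 381.3 247.5
  z 0.07 circ 0.5788 0.3145 r 0.0492 mean [0.5787 0.3169]
  z 0 circ 0.5346 0.3034 r 0.0525 mean [0.5345 0.3059]
scene tin 903 276 313 162 202 mean 294.2 181.4
  z 0.06 circ 0.5308 0.0121 r 0.0727 mean [0.5317 0.0131]
  z 0 circ 0.4906 -0.0145 r 0.0769 mean [ 0.4915 -0.0135]
scene lid 80 218 225 136 148 mean 221.6 141.8
  z 0.074 circ 0.5509 -0.2402 r 0.0249 mean [ 0.5487 -0.2379]
  z 0.05 circ 0.5351 -0.2568 r 0.0255 mean [ 0.5328 -0.2544]
```

View pics/cr.png

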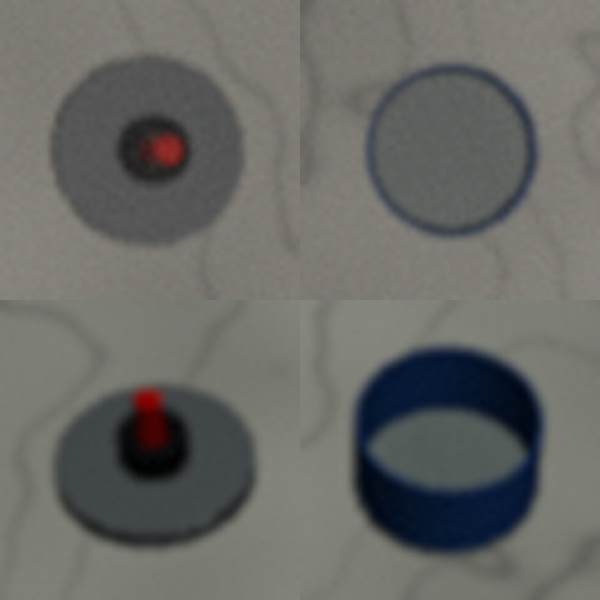

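The crops show the lid plate centre at crop (147,150), the red knob top at (167,151) and the tin rim centre at (451,150). That puts the lid near (0.536,-0.245), the tin near (0.52,-0.003) and the cup near (0.559,0.309). I'll start moving and take wrist pictures on the way.

Call:
carry_out([
  {"delta_rot": [0,0,0.8],"travel": [0,1,0.8],"fingers": -1},
  {"delta_rot": [0,0,0.8],"travel": [0,1,0.8],"fingers": -1},
  {"delta_rot": [0,0,0.8],"travel": [0,1,0.8],"fingers": -1},
  {"delta_rot": [0,0,0.8],"travel": [0.6,1,0.8],"fingers": -1},
  {"delta_rot": [0,0,0.8],"travel": [1,1,0.8],"fingers": -1},
])

```text
clock: 0.72
tcp_pos: [0.27, -0.401, 0.3317]
orientation: [-0.0, 0.919, 0.395, -0.0]
wrist_force: [0.5, -0.8, -0.2]
finger_gap: 0.0856
grip_force: 0.0
```

Call:
carry_out([
  {"delta_rot": [0,0,0.8],"travel": [1,1,0],"fingers": -1},
  {"delta_rot": [0,0,0.8],"travel": [1,1,0],"fingers": -1},
  {"delta_rot": [0,0,0.8],"travel": [1,1,0],"fingers": -1},
  {"delta_rot": [0,0,0.8],"travel": [1,1,0],"fingers": -1},
  {"delta_rot": [0,0,0.8],"travel": [1,1,0],"fingers": -1},
])

```text
clock: 1.35
tcp_pos: [0.3957, -0.2759, 0.331]
orientation: [-0.0, 0.821, 0.571, -0.0]
wrist_force: [0.7, -0.5, -0.3]
finger_gap: 0.085
grip_force: 0.0
```

```bash
cat >> h.py <<'E'
from scipy.spatial.transform import Rotation as R
def wrist():
    s=env.get_state(); c=env.read_camera("wrist"); T=np.eye(4); q=s["orientation"]
    T[:3,:3]=R.from_quat([q[1],q[2],q[3],q[0]]).as_matrix(); T[:3,3]=s["tcp_pos"]
    c["world_from_camera"]=T@np.array(c["hand_eye"]); return c,s
def px(c,P):
    T=np.linalg.inv(c["world_from_camera"]); p=T[:3,:3]@np.array(P,float)+T[:3,3]
    K=np.array([[c["fx"],0,c["cx"]],[0,c["fy"],c["cy"]],[0,0,1.]])
    return cv2.projectPoints(np.array([[p[0],-p[1],-p[2]]]),np.zeros(3),np.zeros(3),K,np.array(c["D"],float))[0].ravel()
E
python3 - <<'E'
from h import *
c,s=wrist(); save(c,"w1.png"); np.save("w1.npy",c,allow_pickle=True)
print(s["tcp_pos"],s["orientation"],s["joint_pos"],np.round(c["hand_eye"],3),c["fx"])
for n,P in dict(lid=(.536,-.245,.022),tin=(.52,-.003,.06)).items(): print(n,px(c,P))
E
```

```text
[ 0.3956981  -0.27590681  0.3309738 ] [-3.06604449e-04  8.21245931e-01  5.70574291e-01 -7.23708096e-05] [-7.75481466e-01  1.22626926e-01  4.54629855e-02  1.49426184e+00
 -2.75167477e-05  1.15170117e+00] [[ 0.     0.96   0.281  0.073]
 [ 1.    -0.001  0.     0.001]
 [ 0.     0.281 -0.96  -0.141]
 [ 0.     0.     0.     1.   ]] 326.9594748595879
lid [368.02458733 105.4591747 ]
tin [ 296.9983764  -103.87963358]
```

View pics/w1.png

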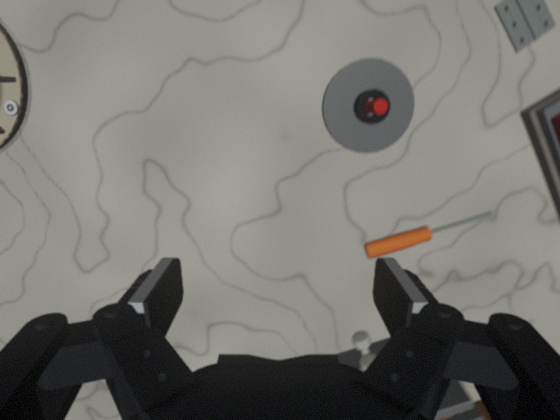

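The wrist picture shows the lid plate at (368,105), exactly where it was predicted, with the red knob at (381,106). On to the tin and cup.

Call:
carry_out([
  {"delta_rot": [0,0,0.8],"travel": [1,0.6,0],"fingers": -1},
  {"delta_rot": [0,0,0.8],"travel": [1,0.6,0],"fingers": -1},
  {"delta_rot": [0,0,0.8],"travel": [1,0.6,0],"fingers": -1},
  {"delta_rot": [0,0,0.8],"travel": [1,0.6,0],"fingers": -1},
  {"delta_rot": [0,0,0.8],"travel": [1,0.6,0],"fingers": -1},
])

```text
clock: 2.02
tcp_pos: [0.5207, -0.2014, 0.3308]
orientation: [-0.0, 0.692, 0.722, -0.0]
wrist_force: [0.1, 0.3, -1.1]
finger_gap: 0.0855
grip_force: 0.0
```

```bash
python3 - <<'E'
from h import *
c,s=wrist(); save(c,"w2.png"); np.save("w2.npy",c,allow_pickle=True)
print(s["tcp_pos"],s["joint_pos"])
for n,P in dict(tin=(.52,-.003,.06),lid=(.536,-.245,.022)).items(): print(n,px(c,P))
E
```

```text
[ 0.52069893 -0.20144833  0.33083462] [-5.12922325e-01  2.76555007e-01  2.37421933e-01  1.53254027e+00
 -1.49648791e-05  1.01450010e+00]
tin [283.89591459  -4.91223804]
lid [286.42880853 194.00309876]
```

Call:
carry_out([
  {"delta_rot": [0,0,0.8],"travel": [0.4,1,0],"fingers": -1},
  {"delta_rot": [0,0,0.8],"travel": [0.4,1,0],"fingers": -1},
  {"delta_rot": [0,0,0.8],"travel": [0.4,1,0],"fingers": -1},
  {"delta_rot": [0,0,0.8],"travel": [0.4,1,0],"fingers": -1},
  {"delta_rot": [0,0,0.8],"travel": [0.4,1,0],"fingers": -1},
])

```text
clock: 2.7
tcp_pos: [0.5701, -0.0763, 0.3308]
orientation: [-0.0, 0.534, 0.845, -0.0]
wrist_force: [1.0, 1.0, -0.5]
finger_gap: 0.0853
grip_force: 0.0
```

Call:
carry_out([
  {"delta_rot": [0,0,0],"travel": [0,1,0],"fingers": -1},
  {"delta_rot": [0,0,0],"travel": [0,1,0],"fingers": -1},
  {"delta_rot": [0,0,0],"travel": [0,1,0],"fingers": -1},
  {"delta_rot": [0,0,0],"travel": [0,1,0],"fingers": -1},
  {"delta_rot": [0,0,0],"travel": [0,1,0],"fingers": -1},
])

```text
clock: 3.32
tcp_pos: [0.5698, 0.0486, 0.3308]
orientation: [-0.0, 0.536, 0.844, -0.0]
wrist_force: [1.3, -0.3, -0.3]
finger_gap: 0.0855
grip_force: 0.0
```

```bash
python3 - <<'E'
from h import *
c,s=wrist(); save(c,"w3.png"); np.save("w3.npy",c,allow_pickle=True)
print(s["tcp_pos"],s["joint_pos"])
for n,P in dict(tin=(.52,-.003,.06),cup=(.559,.309,.07)).items(): print(n,px(c,P))
a=cv2.imread("pics/w2.png");b=cv2.imread("pics/w3.png")
cv2.imwrite("pics/w23.png",cv2.resize(np.hstack([a,b]),(800,300)))
E
```

```text
[0.56983313 0.04857925 0.33084882] [-5.52960518e-02  3.05115163e-01  2.76344224e-01  1.54295964e+00
 -5.10935687e-06  1.07515267e+00]
tin [224.94081697 186.93356291]
cup [369.92396237 -48.83324524]
```

View pics/w23.png

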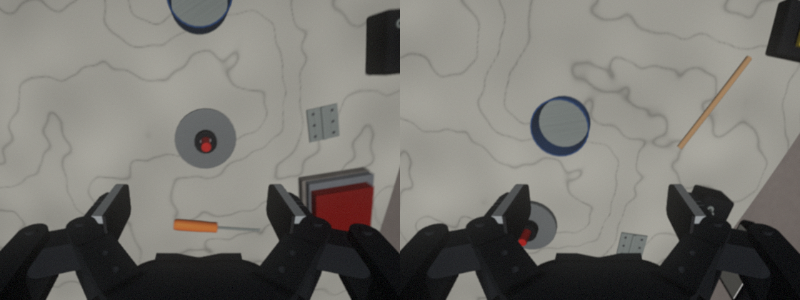

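In the left picture (w2) the lid is at full-resolution (287,193). In the right one (w3) the tin is near (224,176), with the hinge, dowel and screwdriver well clear. Next come circle fits of known radius.

```bash
cat >> h.py <<'E'
from scipy.optimize import least_squares
def comp(m,P):
    n,l,st,ce=cv2.connectedComponentsWithStats(m.astype(np.uint8)); 
    i=min((i for i in range(1,n) if st[i,4]>60),key=lambda i:np.hypot(*(ce[i]-P))); return l==i
def circ(c,m,z,r,f=0.002):
    k=max(cv2.findContours(m.astype(np.uint8),0,1)[0],key=len); h=cv2.convexHull(k)[:,0]
    pts=np.array([onz(c,p,z)[:2] for p in k[:,0]])
    g=lambda v:np.hypot(*(pts-v[:2]).T)-v[2]
    o=least_squares(g,[*((pts.max(0)+pts.min(0))/2),r],loss="soft_l1",f_scale=f)
    o2=least_squares(lambda v:np.hypot(*(pts-v).T)-r,o.x[:2],loss="soft_l1",f_scale=f)
    return o.x.round(4),o2.x.round(4),np.median(abs(o2.fun)).round(4)
def HSV(c):
    h=cv2.cvtColor(c["color"],cv2.COLOR_RGB2HSV).astype(int); return h[...,0],h[...,1],h[...,2]
E
python3 - <<'E'
from h import *
L=lambda n:np.load(n+".npy",allow_pickle=True).item()
for n,P in(("w1",(381,106)),("w2",(289,205))):
    c=L(n);H,S,V=HSV(c); m=comp(((H<8)|(H>172))&(S>140)&(V>90),P); print(n,"red",circ(c,m,.074,.009,.001))
    print(V[105,345] if n=="w1" else V[193,260],V[105,290],S[105,345])
    Q=(368,105) if n=="w1" else (287,193)
    m=comp((V<125)&(S<60)|(V<70),Q); m=cv2.morphologyEx(m.astype(np.uint8),cv2.MORPH_OPEN,np.ones((5,5)))
    print("lid",m.sum(),circ(c,m,.022,.062))
c=L("w3");H,S,V=HSV(c); m=comp((H>95)&(H<130)&(S>70),(224,178)); print("tin",m.sum(),circ(c,m,.06,.054,.001))
c=L("top0");H,S,V=HSV(c); m=comp((H<20)&(S>110),(187,229)); print("cup",m.sum(),circ(c,m,.07,.0305,.001))
E
```

```text
w1 red (array([ 0.5362, -0.2462,  0.0087]), array([ 0.5362, -0.2462]), np.float64(0.0004))
102 150 3
lid 6635 (array([ 0.5354, -0.2463,  0.0611]), array([ 0.5353, -0.2464]), np.float64(0.0008))
w2 red (array([ 0.5373, -0.2463,  0.0088]), array([ 0.5373, -0.2463]), np.float64(0.0004))
105 158 15
lid 5438 (array([ 0.5371, -0.2461,  0.061 ]), array([ 0.5371, -0.2462]), np.float64(0.001))
tin 1663 (array([0.5142, 0.0076, 0.0531]), array([0.5143, 0.008 ]), np.float64(0.0012))
cup 305 (array([0.5585, 0.309 , 0.0298]), array([0.5584, 0.3089]), np.float64(0.0016))
```

Call:
carry_out([
  {"delta_rot": [0,0,0.7],"travel": [0,1,0],"fingers": -1},
  {"delta_rot": [0,0,0.7],"travel": [0,1,0],"fingers": -1},
  {"delta_rot": [0,0,0.7],"travel": [0,1,0],"fingers": -1},
  {"delta_rot": [0,0,0.7],"travel": [0,1,0],"fingers": -1},
  {"delta_rot": [0,0,0.7],"travel": [0,1,0],"fingers": -1},
])

```text
clock: 4.0
tcp_pos: [0.57, 0.1733, 0.3309]
orientation: [-0.0, 0.379, 0.925, -0.0]
wrist_force: [0.2, 0.1, 0.0]
finger_gap: 0.0856
grip_force: 0.0
```

```bash
python3 - <<'E'
from h import *
c,s=wrist(); save(c,"w4.png"); np.save("w4.npy",c,allow_pickle=True)
print(s["tcp_pos"],s["joint_pos"])
P=px(c,(.559,.309,.07)); print(P)
H,S,V=HSV(c); m=comp((H<20)&(S>130),P); print("cup",m.sum(),circ(c,m,.07,.0305,.001))
P=px(c,(.52,-.003,.06)); print(P)
E
```

```text
[0.56999775 0.17331395 0.33087359] [ 1.60530052e-01  3.56235919e-01  3.48491052e-01  1.56389755e+00
 -7.88530200e-05  9.38656691e-01]
[352.68380851  81.44720778]
cup 1432 (array([0.5584, 0.314 , 0.0295]), array([0.5583, 0.314 ]), np.float64(0.0009))
[158.3648818  231.65226644]
```

Measured so far: red knob (0.537,-0.246), tin (0.514,0.008), cup (0.558,0.313). The fitted radii agree with the given sizes. Now I'll turn the tool and tilt it to about 20° below horizontal for a side grasp of the cup.

Call:
carry_out([
  {"delta_rot": [0,0,1],"travel": [-0.55,0.7,0],"fingers": -1},
  {"delta_rot": [0,0,1],"travel": [-0.55,0.7,0],"fingers": -1},
  {"delta_rot": [0,0,1],"travel": [-0.55,0.7,0],"fingers": -1},
  {"delta_rot": [0,0,1],"travel": [-0.55,0.7,0],"fingers": -1},
  {"delta_rot": [0,0,1],"travel": [-0.55,0.7,0],"fingers": -1},
])

```text
clock: 4.68
tcp_pos: [0.5009, 0.2604, 0.3309]
orientation: [-0.0, 0.138, 0.99, -0.0]
wrist_force: [0.7, 0.4, -0.1]
finger_gap: 0.0851
grip_force: 0.0
```

Call:
carry_out([
  {"delta_rot": [0,0,1],"travel": [-0.55,0.7,0],"fingers": -1},
  {"delta_rot": [0,0,1],"travel": [-0.55,0.7,0],"fingers": -1},
  {"delta_rot": [0,0,0.8],"travel": [-0.55,0.7,0],"fingers": -1},
  {"delta_rot": [0,-1,0],"travel": [0,0,-0.5],"fingers": -1},
  {"delta_rot": [0,-1,0],"travel": [0,0,-0.5],"fingers": -1},
])

```text
clock: 5.3
tcp_pos: [0.4606, 0.3128, 0.3057]
orientation: [0.101, 0.0, 0.995, -0.0]
wrist_force: [0.0, -0.3, -0.2]
finger_gap: 0.0853
grip_force: 0.0
```

Call:
carry_out([
  {"delta_rot": [0,-1,0],"travel": [0,0,-0.5],"fingers": -1},
  {"delta_rot": [0,-1,0],"travel": [0,0,-0.5],"fingers": -1},
  {"delta_rot": [0,-1,0],"travel": [0,0,-0.5],"fingers": -1},
  {"delta_rot": [0,-1,0],"travel": [0,0,-0.5],"fingers": -1},
  {"delta_rot": [0,-1,0],"travel": [0,0,-0.5],"fingers": -1},
])

```text
clock: 5.92
tcp_pos: [0.46, 0.3122, 0.2436]
orientation: [0.344, 0.0, 0.939, -0.0]
wrist_force: [1.5, 0.9, -0.7]
finger_gap: 0.0854
grip_force: 0.0
```

```bash
python3 - <<'E'
from h import *
s=env.get_state(); q=s["orientation"]; M=R.from_quat([q[1],q[2],q[3],q[0]]).as_matrix()
print(s["tcp_pos"],s["joint_pos"].round(3)); print(M.round(3))
c=np.load("top0.npy",allow_pickle=True).item(); print("tin top",onz(c,(283.9,245.7),.06),"lid",onz(c,(361.1,240.7),.022))
c=np.load("w3.npy",allow_pickle=True).item()
print(px(c,(.514,.008,.06)),px(c,(.514+.054,.008,.06)),px(c,(.514-.054,.008,.06)))
E
```

```text
[0.45997111 0.31218565 0.24355788] [ 0.669 -0.11  -0.64   0.454 -0.413  0.544]
[[-0.763  0.001  0.647]
 [ 0.001  1.    -0.001]
 [-0.647  0.    -0.763]]
tin top [0.51229217 0.00311572 0.06      ] lid [ 0.53435084 -0.24754545  0.022     ]
[223.94667323 177.45455678] [262.14192506 194.7952572 ] [184.9079315  159.73563631]
```

Call:
carry_out([
  {"delta_rot": [0,-1,0],"travel": [0,0,-1],"fingers": -1},
  {"delta_rot": [0,-1,0],"travel": [0,0,-1],"fingers": -1},
  {"delta_rot": [0,-1,0],"travel": [0,0,-1],"fingers": -1},
  {"delta_rot": [0,-1,0],"travel": [0,0,-1],"fingers": -1},
  {"delta_rot": [0,-1,0],"travel": [0,0,-1],"fingers": -1},
])

```text
clock: 6.55
tcp_pos: [0.4769, 0.3596, 0.142]
orientation: [0.546, 0.015, 0.837, -0.02]
wrist_force: [0.7, 0.3, 0.2]
finger_gap: 0.0853
grip_force: 0.0
```

```bash
python3 - <<'E'
from h import *
s=env.get_state(); q=s["orientation"]; M=R.from_quat([q[1],q[2],q[3],q[0]]).as_matrix()
print(s["tcp_pos"],s["joint_pos"].round(3)); print(M.round(3))
c,s=wrist(); save(c,"w5.png")
for n in("scene","top"): save(env.read_camera(n),n+"5.png")
a=[cv2.imread("pics/%s5.png"%n) for n in("w","scene")]
cv2.imwrite("pics/m5.png",cv2.resize(np.hstack(a),(800,300)))
E
```

```text
[0.47693797 0.35958018 0.14198737] [ 0.886  0.292 -1.026 -0.677 -0.831  0.486]
[[-0.404  0.046  0.914]
 [ 0.003  0.999 -0.049]
 [-0.915 -0.017 -0.403]]
```

View pics/m5.png

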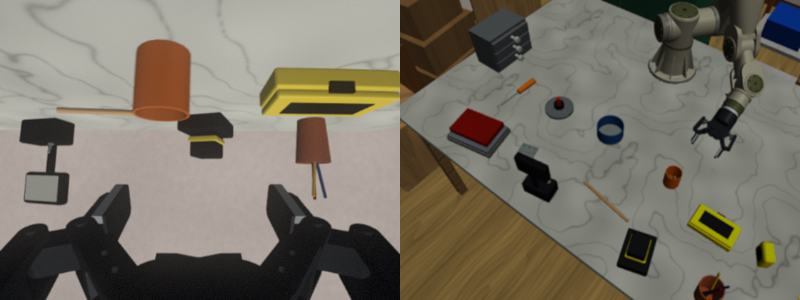

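The pitch ran into the j3 limit at -1.03, so the arm can't hold the tool horizontal pointing +x at this radius. In this picture the cup is at left (162,80) and untouched. I'll fit a quick kinematic model from the logged states so I can choose a feasible pour direction.

```bash
cat > kin.py <<'E'
from h import *
D=[([-1.2986085,.31401,.044998,1.3036157,0,1.431194],[.22999781,-.52644,.23041]),
([-.77548,.122627,.045463,1.494262,0,1.1517],[.395698,-.275907,.330974]),
([-.512922,.276555,.237422,1.53254,0,1.0145],[.520699,-.201448,.330835]),
([-.055296,.305115,.276344,1.54296,0,1.075153],[.569833,.048579,.330849]),
([.16053,.356236,.348491,1.563898,0,.938657],[.569998,.173314,.330874]),
([.669,-.11,-.64,.454,-.413,.544],[.459971,.312186,.243558]),
([.886,.292,-1.026,-.677,-.831,.486],[.476938,.35958,.141987])]
def fk(p,q,full=False):
    h,L2,al,L3,be,d4,d5,dT,s=p; th=q[1]-q[2]+q[3]
    u=np.array([np.cos(th),0,-np.sin(th)]);v=np.array([np.sin(th),0,np.cos(th)]);y=np.array([0,1.,0])
    t=np.cos(q[4])*u+s*np.sin(q[4])*y
    a=q[1]+al;b=q[1]-q[2]+be
    P=np.array([0,0,h])+L2*np.array([np.sin(a),0,np.cos(a)])+L3*np.array([np.sin(b),0,np.cos(b)])+d4*y+d5*v+dT*t
    Z=R.from_euler("z",q[0])
    if not full: return Z.apply(P)
    # tool frame: x0 = v rotated (angle = j1-j6+pi when down)
    n=-s*np.sin(q[4])*u+np.cos(q[4])*y   # lateral, perpendicular to t
    x=-(np.cos(q[5])*v+0*n)+np.sin(q[5])*n   # down: v=+r -> j6=0 -> -r
    return Z.apply(P),np.c_[Z.apply(x),Z.apply(np.cross(t,x)),Z.apply(t)]
def fit():
    best=None
    for s in(1,-1):
        for b0 in(0,1.57):
            g=lambda p:np.concatenate([fk([*p,s],q)-P for q,P in map(lambda d:(d[0],np.array(d[1])),D)])
            o=least_squares(g,[.3,.35,0,.35,b0,.08,.0,.25],x_scale=.1)
            if best is None or o.cost<best[0]: best=(o.cost,[*o.x,s],abs(o.fun).max())
    return best
LO=np.array([-2.76,-.86,-1.03,-2.2,-1.47,-3.14]);HI=np.array([2.76,1.69,1.26,2.34,1.5,3.14])
def ik(p,P,M,q0):
    m=.05
    g=lambda q:(lambda f:np.concatenate([(f[0]-P)*10,(f[1]-M).ravel()]))(fk(p,q,True))
    o=least_squares(g,np.clip(q0,LO+m+.01,HI-m-.01),bounds=(LO+m,HI-m)); return o.x,o.cost
E
python3 - <<'E'
from kin import *
b=fit(); print(b); p=b[1]; np.save("p.npy",p)
print(fk(p,D[6][0],True)[1].round(3)); print(fk(p,D[5][0],True)[1].round(3)); print(fk(p,D[0][0],True)[1].round(3))
E
```

```text
(np.float64(0.000810712826726651), [np.float64(0.04433580076160221), np.float64(0.459671317435896), np.float64(-0.09072769620409112), np.float64(0.39956751375955485), np.float64(1.1427123895385312), np.float64(0.08314176745962816), np.float64(0.09448552475911808), np.float64(0.31964420901796625), 1], np.float64(0.019688316798594285))
[[-0.403  0.046  0.914]
 [ 0.004  0.999 -0.049]
 [-0.915 -0.016 -0.403]]
[[-0.763  0.001  0.647]
 [ 0.001  1.    -0.   ]
 [-0.647  0.001 -0.763]]
[[ 0.916  0.4   -0.   ]
 [ 0.4   -0.916  0.002]
 [ 0.    -0.002 -1.   ]]
```

```bash
python3 - <<'E'
import kin
from kin import *
rng=np.random.default_rng(0); best=None
def g(p): return np.concatenate([fk([*p,1],q)-np.array(P) for q,P in D])
for i in range(150):
    o=least_squares(g,[rng.uniform(0,.4),rng.uniform(.1,.5),rng.uniform(-2,2),rng.uniform(.1,.5),rng.uniform(-3,3),.08,rng.uniform(-.1,.15),rng.uniform(.15,.35)],x_scale=.1)
    if best is None or o.cost<best[0]: best=(o.cost,o.x)
print(best, g(best[1]).reshape(-1,3).round(4)); np.save("p.npy",[*best[1],1])
E
```

```text
(np.float64(0.0008107128267266458), array([ 0.04433579,  0.45967132, -0.09072772,  0.39956752,  1.14271238,
        0.08314177,  0.09448553,  0.31964421])) [[ 0.0088 -0.0197  0.0057]
 [ 0.0082 -0.0037 -0.0095]
 [-0.0017  0.0046 -0.0029]
 [-0.006   0.0035 -0.0018]
 [-0.0111  0.0014  0.0004]
 [-0.0032 -0.0086  0.0191]
 [ 0.0037 -0.0128 -0.0109]]
```

```bash
sed -i 's/h,L2,al,L3,be,d4,d5,dT,s=p/h,L2,al,L3,be,d4,d5,dT,A,s=p/; s/P=np.array(\[0,0,h\])/P=np.array([A,0,h])/' kin.py; python3 - <<'E'
from kin import *
rng=np.random.default_rng(0); best=None
def g(p): return np.concatenate([fk([*p,1],q)-np.array(P) for q,P in D])
for i in range(100):
    o=least_squares(g,[rng.uniform(0,.4),rng.uniform(.1,.5),rng.uniform(-2,2),rng.uniform(.1,.5),rng.uniform(-3,3),.08,rng.uniform(-.1,.15),rng.uniform(.15,.35),0],x_scale=.1)
    if best is None or o.cost<best[0]: best=(o.cost,o.x)
print(best, g(best[1]).reshape(-1,3).round(4)); np.save("p.npy",[*best[1],1])
E
```

```text
(np.float64(0.0004139572750110767), array([ 0.13643217,  0.42957399, -0.03357998,  0.33445301,  1.27360585,
        0.08181545, -0.00284827,  0.31149992,  0.12778811])) [[ 0.0041 -0.0079  0.0167]
 [ 0.011  -0.0082 -0.0052]
 [-0.0001  0.0022 -0.0036]
 [-0.0038  0.002  -0.0034]
 [-0.0091  0.0004 -0.0031]
 [-0.0038 -0.0066  0.0017]
 [ 0.0041 -0.0049 -0.0032]]
```

```bash
python3 - <<'E'
from kin import *
d=.08
rows=[(q[1],q[1]-q[2],np.sqrt(P[0]**2+P[1]**2-d*d),P[2]) for q,P in D[:5]]
g=lambda p:np.concatenate([[p[0]+p[2]*np.sin(a+p[3])+p[4]*np.sin(b+p[5])-r,p[1]+p[2]*np.cos(a+p[3])+p[4]*np.cos(b+p[5])-z] for a,b,r,z in rows])
o=least_squares(g,[0,0,.5,0,.41,1.42],x_scale=.1,xtol=1e-14,ftol=1e-14); print(o.x,o.fun.round(4))
# lateral / forward of tilted samples in the j1 frame
for q,P in D[5:]:
    x=R.from_euler("z",-q[0]).apply(P); th=q[1]-q[2]+q[3]
    p=o.x; W=[p[0]+p[2]*np.sin(q[1]+p[3])+p[4]*np.sin(q[1]-q[2]+p[5]), p[1]+p[2]*np.cos(q[1]+p[3])+p[4]*np.cos(q[1]-q[2]+p[5])]
    print(x.round(4),"th",round(th,3),"(y-.08)/sin j5",(x[1]-.08)/np.sin(q[4]),"dr,dz",x[0]-W[0],x[2]-W[1])
E
```

```text
[-5.56275661e-04 -2.04785320e-01  5.17536513e-01  5.23344209e-04
  4.13278501e-01  1.44002649e+00] [-0.  0. -0.  0.  0. -0.  0. -0. -0.  0.]
[ 0.5544 -0.0404  0.2436] th 0.984 (y-.08)/sin j5 0.2999384798477784 dr,dz 0.23076187168417117 0.09455022401964994
[ 0.5802 -0.142   0.142 ] th 0.641 (y-.08)/sin j5 0.30052763895846907 dr,dz 0.2768359761425313 0.2344691557444921
```

```bash
sed -i 's/+d5\*v+dT\*t/+d5*u+dT*t/' kin.py; python3 - <<'E'
from kin import *
def g(p): return np.concatenate([fk([*p,1],q)-np.array(P) for q,P in D])
o=least_squares(g,[.2,.5175,0,.413,1.44,.08,.142,.3,0],x_scale=.1); p=[*o.x,1]
print(o.x.round(4),abs(o.fun).max()); np.save("p.npy",p)
# scan: tool azimuth az (about world z), dip a; roll pour
cup=np.array([.558,.313,.045]); tin=np.array([.514,.006])
def frame(az,a,flip):
    t=np.array([np.cos(az)*np.cos(a),np.sin(az)*np.cos(a),-np.sin(a)]); y=np.array([-np.sin(az),np.cos(az),0])*flip
    return np.c_[np.cross(y,t),y,t]
rng=np.random.default_rng(1)
for az in np.deg2rad(range(-150,180,30)):
  for a in np.deg2rad([15,25]):
    for flip in(1,-1):
      M=frame(az,a,flip); t=M[:,2]; P=cup+.026*t
      best=min((ik(p,P,M,rng.uniform(LO,HI)) for _ in range(6)),key=lambda x:x[1])
      if best[1]>1e-5: continue
      for sg in(1,-1):
        # horizontal tool at the tin (dip 0), roll 120 about tool axis, grasp at z .14
        M2=R.from_rotvec(sg*np.deg2rad(120)*np.array([np.cos(az),np.sin(az),0])).as_matrix()@frame(az,0,flip)
        P2=np.array([*tin,.14])+.026*M2[:,2]
        b2=min((ik(p,P2,M2,x) for x in [best[0]]+[rng.uniform(LO,HI) for _ in range(5)]),key=lambda x:x[1])
        if b2[1]<1e-5: print(np.rad2deg(az).round(),np.rad2deg(a).round(),flip,sg,best[0].round(2),b2[0].round(2))
E
```

```text
[ 2.3290e-01  5.1850e-01  2.0000e-04  4.1330e-01  1.4356e+00  8.0000e-02
  1.4010e-01  3.0040e-01 -1.0000e-04] 0.0001384478111887133
-90.0 25.0 1 1 [ 0.69  1.33  0.91  2.09 -0.78  2.67] [ 0.36  1.11  0.07  2.1  -1.21 -1.05]
-90.0 25.0 1 -1 [ 0.69  1.33  0.91  2.09 -0.78  2.67] [ 0.36  1.11  0.07  2.1  -1.21  1.05]
-90.0 25.0 -1 1 [ 0.69  1.33  0.91  2.09 -0.78 -0.48] [ 0.36  1.11  0.07  2.1  -1.21  2.09]
-90.0 25.0 -1 -1 [ 0.69  1.33  0.91  2.09 -0.78 -0.48] [ 0.36  1.11  0.07  2.1  -1.21 -2.09]
90.0 15.0 1 1 [-0.06  0.78 -0.37  0.64  1.3  -1.79] [-0.62  1.1   0.05  2.09  0.95 -1.05]
90.0 15.0 1 -1 [-0.06  0.78 -0.37  0.64  1.3  -1.79] [-0.62  1.1   0.05  2.09  0.95  1.05]
90.0 15.0 -1 1 [-0.06  0.78 -0.37  0.64  1.3   1.35] [-0.62  1.1   0.05  2.09  0.95  2.09]
90.0 15.0 -1 -1 [-0.06  0.78 -0.37  0.64  1.3   1.35] [-0.62  1.1   0.05  2.09  0.95 -2.09]
90.0 25.0 1 1 [-0.03  0.68 -0.41  0.54  1.13 -1.64] [-0.62  1.1   0.05  2.09  0.95 -1.05]
90.0 25.0 1 -1 [-0.03  0.68 -0.41  0.54  1.13 -1.64] [-0.62  1.1   0.05  2.09  0.95  1.05]
90.0 25.0 -1 1 [-0.03  0.68 -0.41  0.54  1.13  1.5 ] [-0.62  1.1   0.05  2.09  0.95  2.09]
90.0 25.0 -1 -1 [-0.03  0.68 -0.41  0.54  1.13  1.5 ] [-0.62  1.1   0.05  2.09  0.95 -2.09]
```

The model now fits to 0.14 mm. A tool azimuth of +90° (hand pointing +y) can reach both cup and tin, and the pour is a j6 roll. Next I'll work out the waypoints.

```bash
cat >> kin.py <<'E'
def frame(az,a,flip):
    az,a=np.deg2rad([az,a])
    t=np.array([np.cos(az)*np.cos(a),np.sin(az)*np.cos(a),-np.sin(a)]); y=np.array([-np.sin(az),np.cos(az),0])*flip
    return np.c_[np.cross(y,t),y,t]
def now():
    s=env.get_state(); q=s["orientation"]; return s,R.from_quat([q[1],q[2],q[3],q[0]]).as_matrix()
E
python3 - <<'E'
from kin import *
p=np.load("p.npy"); s,M=now(); q=s["joint_pos"]; P0=s["tcp_pos"]
T=frame(90,20,-1); rv=R.from_matrix(T@M.T).as_rotvec(); print("rv",rv.round(3))
pre=np.array([.558,.215,.081])
print("via")
x=q
for k in np.linspace(0,1,11):
    Mk=R.from_rotvec(rv*k).as_matrix()@M; Pk=P0+(np.array([.54,.2,.25])-P0)*np.array([min(1,k*1.4)]*2+[min(1,k*3)])
    x,c=ik(p,Pk,Mk,x); print(round(k,1),Pk.round(3),x.round(2),"%.0e"%c)
def show(n,P,M):
    global x; x,c=ik(p,P,M,x); print(n,np.round(P,3),x.round(2),"%.0e"%c)
show("pre",pre,T); show("grasp",np.array([.558,.337,.036]),T); show("lift",np.array([.558,.337,.14]),T)
t=frame(90,10,-1)
for z in(.12,.14,.16): show("tin%g"%z,np.array([.50,.01,z])+.026*t[:,2],t)
for sg in(1,-1):
  for r in(60,110,140): show("roll%d"%(sg*r),np.array([.50,.01,.125])+.026*t[:,2],R.from_rotvec(sg*np.deg2rad(r)*t[:,2]).as_matrix()@t)
E
```

```text
rv [ 1.817  1.721 -0.73 ]
via
0.0 [0.475 0.358 0.136] [ 0.89  0.28 -0.98 -0.55 -0.85  0.53] 1e-03
0.1 [0.484 0.336 0.17 ] [ 0.77  0.07 -0.91 -0.2  -0.63  0.7 ] 2e-27
0.2 [0.493 0.314 0.204] [ 0.63 -0.06 -0.78  0.14 -0.4   0.84] 1e-24
0.3 [0.502 0.292 0.239] [ 0.47 -0.12 -0.64  0.42 -0.15  0.92] 2e-23
0.4 [0.511 0.27  0.25 ] [ 0.3  -0.1  -0.53  0.6   0.09  0.97] 8e-27
0.5 [0.52  0.248 0.25 ] [ 0.13 -0.04 -0.44  0.75  0.32  0.99] 4e-26
0.6 [0.53  0.225 0.25 ] [-0.01  0.06 -0.35  0.91  0.53  0.98] 2e-29
0.7 [0.539 0.203 0.25 ] [-0.14  0.19 -0.25  1.09  0.7   0.95] 3e-29
0.8 [0.54 0.2  0.25] [-0.21  0.31 -0.19  1.24  0.85  0.94] 4e-26
0.9 [0.54 0.2  0.25] [-0.26  0.43 -0.14  1.4   0.99  0.91] 6e-24
1.0 [0.54 0.2  0.25] [-0.3   0.56 -0.12  1.58  1.12  0.84] 3e-20
pre [0.558 0.215 0.081] [-0.26  0.77 -0.2   1.22  1.14  0.9 ] 2e-29
grasp [0.558 0.337 0.036] [-0.05  0.72 -0.39  0.58  1.22  1.44] 7e-27
lift [0.558 0.337 0.14 ] [-0.05  0.56 -0.35  0.78  1.22  1.44] 1e-20
tin0.12 [0.5   0.036 0.115] [-0.62  0.97 -0.04  1.84  0.93  0.24] 3e-26
tin0.14 [0.5   0.036 0.135] [-0.62  0.94 -0.04  1.86  0.93  0.24] 3e-25
tin0.16 [0.5   0.036 0.155] [-0.62  0.91 -0.04  1.89  0.93  0.24] 2e-24
roll60 [0.5   0.036 0.12 ] [-0.62  0.96 -0.04  1.84  0.93  1.28] 1e-28
roll110 [0.5   0.036 0.12 ] [-0.62  0.96 -0.04  1.84  0.93  2.16] 2e-24
roll140 [0.5   0.036 0.12 ] [-0.62  0.96 -0.04  1.84  0.93  2.68] 5e-23
roll-60 [0.5   0.036 0.12 ] [-0.87  1.55 -0.91  2.29  1.45  3.09] 1e+00
roll-110 [0.5   0.036 0.12 ] [-0.72  1.3  -0.56  2.29  1.43  3.09] 6e-01
roll-140 [0.5   0.036 0.12 ] [-0.65  1.31 -0.1   2.28  1.06  3.09] 3e-01
```

Call:
carry_out([
  {"delta_rot": [0.91,0.86,-0.36],"travel": [0.18,-0.46,0.8],"fingers": -1},
  {"delta_rot": [0.91,0.86,-0.36],"travel": [0.18,-0.46,0.8],"fingers": -1},
  {"delta_rot": [0.91,0.86,-0.36],"travel": [0.18,-0.46,0.8],"fingers": -1},
  {"delta_rot": [0.91,0.86,-0.36],"travel": [0.18,-0.46,0.8],"fingers": -1},
  {"delta_rot": [0.91,0.86,-0.36],"travel": [0.18,-0.46,0.8],"fingers": -1},
])

```text
clock: 7.32
tcp_pos: [0.4975, 0.2999, 0.2449]
orientation: [0.333, 0.206, 0.912, 0.12]
wrist_force: [1.3, 0.7, 1.2]
finger_gap: 0.0854
grip_force: 0.0
```

Call:
carry_out([
  {"delta_rot": [0.91,0.86,-0.36],"travel": [0.18,-0.46,0.4],"fingers": -1},
  {"delta_rot": [0.91,0.86,-0.36],"travel": [0.18,-0.46,0],"fingers": -1},
  {"delta_rot": [0.91,0.86,-0.36],"travel": [0.18,-0.46,0],"fingers": -1},
  {"delta_rot": [0.91,0.86,-0.36],"travel": [0.18,-0.46,0],"fingers": -1},
  {"delta_rot": [0.91,0.86,-0.36],"travel": [0.18,-0.46,0],"fingers": -1},
])

```text
clock: 7.95
tcp_pos: [0.52, 0.2427, 0.2543]
orientation: [0.088, 0.375, 0.89, 0.245]
wrist_force: [0.8, -0.3, -0.5]
finger_gap: 0.0851
grip_force: 0.0
```

Call:
carry_out([
  {"delta_rot": [0.91,0.86,-0.36],"travel": [0.18,-0.46,0],"fingers": -1},
  {"delta_rot": [0.91,0.86,-0.36],"travel": [0.18,-0.46,0],"fingers": -1},
  {"delta_rot": [0.91,0.86,-0.36],"travel": [0.18,-0.46,0],"fingers": -1},
  {"delta_rot": [0.91,0.86,-0.36],"travel": [0.18,-0.46,0],"fingers": -1},
  {"delta_rot": [0.91,0.86,-0.36],"travel": [0,0,0],"fingers": -1},
])

```text
clock: 8.57
tcp_pos: [0.5389, 0.1965, 0.2543]
orientation: [-0.166, 0.505, 0.774, 0.344]
wrist_force: [0.0, 0.8, 0.1]
finger_gap: 0.0855
grip_force: 0.0
```

```bash
python3 - <<'E'
from kin import *
s,M=now(); print(s["tcp_pos"].round(4),s["joint_pos"].round(2),(R.from_matrix(frame(90,20,-1)@M.T).as_rotvec()*10).round(2)); print(M.round(3))
E
```

```text
[0.5389 0.1965 0.2543] [-0.18  0.24 -0.22  1.17  0.78  0.95] [ 4.54  4.32 -1.7 ]
[[-0.435  0.896  0.09 ]
 [ 0.667  0.253  0.701]
 [ 0.605  0.365 -0.708]]
```

Call:
carry_out([
  {"delta_rot": [0.91,0.86,-0.34],"travel": [0.15,0,-1],"fingers": -1},
  {"delta_rot": [0.91,0.86,-0.34],"travel": [0.15,0,-1],"fingers": -1},
  {"delta_rot": [0.91,0.86,-0.34],"travel": [0.15,0,-1],"fingers": -1},
  {"delta_rot": [0.91,0.86,-0.34],"travel": [0.15,0,-1],"fingers": -1},
  {"delta_rot": [0.9,0.88,-0.34],"travel": [0.16,0,-1],"fingers": -1},
])

```text
clock: 9.2
tcp_pos: [0.5589, 0.1969, 0.1288]
orientation: [-0.406, 0.578, 0.58, 0.406]
wrist_force: [0.6, 0.2, 0.7]
finger_gap: 0.0854
grip_force: 0.0
```

```bash
python3 - <<'E'
from kin import *
s,M=now(); print(s["tcp_pos"].round(4),s["joint_pos"].round(2),(R.from_matrix(frame(90,20,-1)@M.T).as_rotvec()*10).round(2))
c,s=wrist(); save(c,"w6.png"); np.save("w6.npy",c,allow_pickle=True)
H,S,V=HSV(c); P=px(c,(.558,.313,.035)); print(P,px(c,(.558,.313,.07)))
m=comp((H<20)&(S>130),P); ys,xs=np.nonzero(m); print(m.sum(),xs.min(),xs.max(),ys.min(),ys.max())
# axis: left and right edges at mid rows -> tangent rays, intersect bisector
for y in range(int(ys.min())+30,int(ys.max())-25,15):
    r=xs[ys==y]; ds=[ray(c,(u,y))for u in(r.min()-.5,r.max()+.5)]
    o=ds[0][0]; a=[np.arctan2(d[0],d[1]) for _,d in ds]; mid=(a[0]+a[1])/2; half=abs(a[1]-a[0])/2; D=.0305/np.sin(half)
    print(y,r.min(),r.max(),"axis xy",(o[:2]+D*np.array([np.sin(mid),np.cos(mid)])).round(4))
E
```

```text
[0.5589 0.1969 0.1288] [-0.29  0.73 -0.16  1.36  1.12  0.84] [-0.01  0.02 -0.01]
[275.46519811 241.78426   ] [275.38602572 212.02685835]
5401 244 311 194 290
224 245 310 axis xy [0.5598 0.3228]
239 247 308 axis xy [0.5599 0.329 ]
254 248 307 axis xy [0.5599 0.3278]
```

View pics/w6.png

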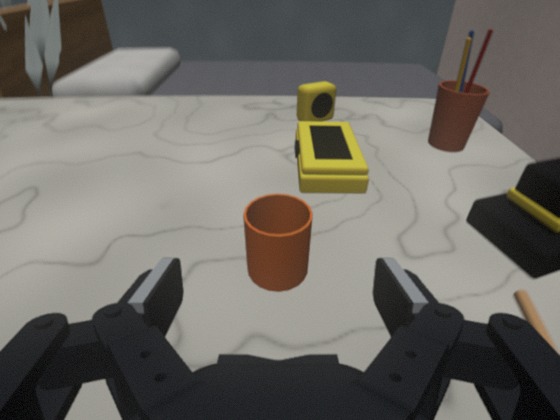

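The cup is centred between the open fingers at (278,240), with its axis at x≈0.560. Approaching now.

Call:
carry_out([
  {"delta_rot": [0,0,0],"travel": [0.03,0.2,-0.95],"fingers": -1},
  {"delta_rot": [0,0,0],"travel": [0,0.2,-0.95],"fingers": -1},
  {"delta_rot": [0,0,0],"travel": [0,0.87,-0.3],"fingers": -1},
  {"delta_rot": [0,0,0],"travel": [0,0.87,-0.3],"fingers": -1},
  {"delta_rot": [0,0,0],"travel": [0,0.87,-0.3],"fingers": -1},
])

```text
clock: 9.88
tcp_pos: [0.5597, 0.2732, 0.0594]
orientation: [-0.404, 0.577, 0.582, 0.406]
wrist_force: [-0.6, -0.4, 0.2]
finger_gap: 0.0855
grip_force: 0.0
```

Call:
carry_out([
  {"delta_rot": [0,0,0],"travel": [0,0.87,-0.3],"fingers": -1},
  {"delta_rot": [0,0,0],"travel": [0,0.87,-0.3],"fingers": -1},
  {"delta_rot": [0,0,0],"travel": [0,0.87,-0.3],"fingers": -1},
  {"delta_rot": [0,0,0],"travel": [0,0,0],"fingers": -1},
])

```text
clock: 10.38
tcp_pos: [0.5585, 0.3394, 0.0367]
orientation: [-0.405, 0.577, 0.582, 0.405]
wrist_force: [-0.9, 0.2, -0.5]
finger_gap: 0.0855
grip_force: 0.0
```

Call:
carry_out([
  {"delta_rot": [0,0,0],"travel": [0,0,0],"fingers": 1},
  {"delta_rot": [0,0,0],"travel": [0,0,0],"fingers": 1},
  {"delta_rot": [0,0,0],"travel": [0,0,0],"fingers": 1},
  {"delta_rot": [0,0,0],"travel": [0,0,0],"fingers": 1},
  {"delta_rot": [0,0,0],"travel": [0,0,0],"fingers": 1},
], squeeze=30)

```text
clock: 11.0
tcp_pos: [0.5599, 0.3379, 0.0356]
orientation: [-0.406, 0.577, 0.58, 0.406]
wrist_force: [-2.9, -2.8, 8.3]
finger_gap: 0.0615
grip_force: 31.6
```

Call:
carry_out([
  {"delta_rot": [0,0,0],"travel": [0,0,0.6],"fingers": 1},
  {"delta_rot": [0,0,0],"travel": [0,0,1],"fingers": 1},
  {"delta_rot": [0,0,0],"travel": [0,0,1],"fingers": 1},
  {"delta_rot": [0,0,0],"travel": [0,-0.3,1],"fingers": 1},
  {"delta_rot": [0.15,0,0],"travel": [-0.2,-0.7,0.6],"fingers": 1},
])

```text
clock: 11.62
tcp_pos: [0.5541, 0.3134, 0.1407]
orientation: [-0.409, 0.574, 0.579, 0.41]
wrist_force: [-0.7, -0.6, -2.0]
finger_gap: 0.0612
grip_force: 32.6
```

Call:
carry_out([
  {"delta_rot": [0.15,0,0],"travel": [-0.2,-1,0],"fingers": 1},
  {"delta_rot": [0.15,0,0],"travel": [-0.2,-1,0],"fingers": 1},
  {"delta_rot": [0.15,0,0],"travel": [-0.2,-1,0],"fingers": 1},
  {"delta_rot": [0.15,0,0],"travel": [-0.2,-1,0],"fingers": 1},
  {"delta_rot": [0.15,0,0],"travel": [-0.2,-1,0],"fingers": 1},
])

```text
clock: 12.25
tcp_pos: [0.5289, 0.1873, 0.139]
orientation: [-0.432, 0.559, 0.562, 0.431]
wrist_force: [0.5, 0.6, -2.3]
finger_gap: 0.0612
grip_force: 32.6
```

Call:
carry_out([
  {"delta_rot": [0.15,0,0],"travel": [-0.2,-1,0],"fingers": 1},
  {"delta_rot": [0.15,0,0],"travel": [-0.2,-1,0],"fingers": 1},
  {"delta_rot": [0.15,0,0],"travel": [-0.2,-1,0],"fingers": 1},
  {"delta_rot": [0.15,0,0],"travel": [-0.2,-1,0],"fingers": 1},
  {"delta_rot": [0.15,0,0],"travel": [-0.2,-1,0],"fingers": 1},
])

```text
clock: 12.88
tcp_pos: [0.5039, 0.0621, 0.1389]
orientation: [-0.452, 0.542, 0.546, 0.452]
wrist_force: [-0.2, 0.1, -1.8]
finger_gap: 0.061
grip_force: 32.6
```

```bash
python3 - <<'E'
from kin import *
s,M=now(); print(s["tcp_pos"].round(4),s["joint_pos"].round(2),s["finger_gap"],(R.from_matrix(frame(90,10,-1)@M.T).as_rotvec()*10).round(2),M[:,2].round(3))
for n in("scene","top"):
    c=env.read_camera(n); save(c,n+"7.png"); np.save(n+"7.npy",c,allow_pickle=True)
    H,S,V=HSV(c)
    P=px(c,(.513,.006,.06)); print(n,P)
    a=c["color"][int(P[1])-50:int(P[1])+50,int(P[0])-65:int(P[0])+65]; cv2.imwrite("pics/%s7c.png"%n,cv2.resize(a,(390,300))[...,::-1])
cv2.imwrite("pics/m7.png",np.hstack([cv2.imread("pics/%s7c.png"%n) for n in("scene","top")]))
E
```

```text
[0.5039 0.0621 0.1389] [-0.58  0.91 -0.07  1.83  0.97  0.27] 0.06104746497146108 [ 0.1   0.03 -0.04] [-0.004  0.983 -0.184]
scene [296.004143  176.0631731]
top [282.98185089 245.44917458]
```

View pics/m7.png

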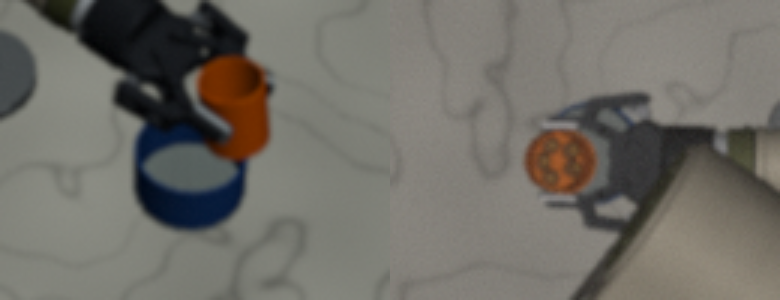

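The left crop shows the cup held upright at the tin's near edge. The right crop shows all five brass dots inside it, centred at (561,160). Next: centre over the tin and roll to pour.

Call:
carry_out([
  {"delta_rot": [0,1,-0.17],"travel": [-0.16,-0.52,-0.2],"fingers": 1},
  {"delta_rot": [0,1,-0.17],"travel": [-0.16,-0.52,-0.2],"fingers": 1},
  {"delta_rot": [0,1,-0.17],"travel": [0,0,0],"fingers": 1},
  {"delta_rot": [0,1,-0.17],"travel": [0,0,0],"fingers": 1},
  {"delta_rot": [0,1,-0.17],"travel": [0,0,0],"fingers": 1},
])

```text
clock: 13.6
tcp_pos: [0.4961, 0.0379, 0.1288]
orientation: [-0.554, 0.66, 0.393, 0.321]
wrist_force: [-0.7, -0.6, -0.9]
finger_gap: 0.0611
grip_force: 32.7
```

Call:
carry_out([
  {"delta_rot": [0,1,-0.17],"travel": [0,0,0],"fingers": 1},
  {"delta_rot": [0,1,-0.17],"travel": [0,0,0],"fingers": 1},
  {"delta_rot": [0,1,-0.17],"travel": [0,0,0],"fingers": 1},
  {"delta_rot": [0,1,-0.17],"travel": [0,0,0],"fingers": 1},
  {"delta_rot": [0,1,-0.17],"travel": [0,0,0],"fingers": 1},
])

```text
clock: 14.22
tcp_pos: [0.4961, 0.038, 0.1289]
orientation: [-0.62, 0.735, 0.216, 0.171]
wrist_force: [-0.1, 0.4, -1.0]
finger_gap: 0.0609
grip_force: 32.7
```

Call:
carry_out([
  {"delta_rot": [0,1,-0.17],"travel": [0,0,0],"fingers": 1},
  {"delta_rot": [0,1,-0.17],"travel": [0,0,0],"fingers": 1},
  {"delta_rot": [0,1,-0.17],"travel": [0,0,0],"fingers": 1},
])

```text
clock: 14.6
tcp_pos: [0.4961, 0.038, 0.1288]
orientation: [-0.641, 0.757, 0.102, 0.075]
wrist_force: [-0.2, 0.7, -2.5]
finger_gap: 0.0611
grip_force: 32.7
```

```bash
python3 - <<'E'
from kin import *
s,M=now(); print(s["tcp_pos"].round(4),s["joint_pos"].round(2),M.round(3))
E
```

```text
[0.4961 0.038  0.1288] [-0.62  0.96 -0.04  1.86  0.92  1.55] [[ 0.968  0.25  -0.017]
 [ 0.058 -0.159  0.986]
 [ 0.243 -0.955 -0.168]]
```

Rolled 74° so far. Continuing slowly through the pour.

Call:
carry_out([
  {"delta_rot": [0,0.8,-0.14],"travel": [0,0,0],"fingers": 1},
  {"delta_rot": [0,0.8,-0.14],"travel": [0,0,0],"fingers": 1},
  {"delta_rot": [0,0.8,-0.14],"travel": [0,0,0],"fingers": 1},
  {"delta_rot": [0,0.8,-0.14],"travel": [0,0,0],"fingers": 1},
  {"delta_rot": [0,0.8,-0.14],"travel": [0,0,0],"fingers": 1},
])

```text
clock: 15.22
tcp_pos: [0.4961, 0.038, 0.1289]
orientation: [-0.645, 0.76, -0.054, -0.055]
wrist_force: [-0.6, 0.3, -0.8]
finger_gap: 0.0608
grip_force: 32.7
```

Call:
carry_out([
  {"delta_rot": [0,0.8,-0.14],"travel": [0,0,0],"fingers": 1},
  {"delta_rot": [0,0.8,-0.14],"travel": [0,0,0],"fingers": 1},
  {"delta_rot": [0,0.8,-0.14],"travel": [0,0,0],"fingers": 1},
  {"delta_rot": [0,0.8,-0.14],"travel": [0,0,0],"fingers": 1},
  {"delta_rot": [0,0.8,-0.14],"travel": [0,0,0],"fingers": 1},
])

```text
clock: 15.85
tcp_pos: [0.4961, 0.038, 0.129]
orientation: [-0.623, 0.732, -0.207, -0.182]
wrist_force: [-0.3, -0.4, -1.1]
finger_gap: 0.0612
grip_force: 33.2
```

Call:
carry_out([
  {"delta_rot": [0,1,-0.17],"travel": [0,0,0],"fingers": 1},
  {"delta_rot": [0,1,-0.17],"travel": [0,0,0],"fingers": 1},
  {"delta_rot": [0,1,-0.17],"travel": [0,0,0],"fingers": 1},
  {"delta_rot": [0,0,0],"travel": [0,0,0],"fingers": 1},
  {"delta_rot": [0,0,0],"travel": [0,0,0],"fingers": 1},
])

```text
clock: 16.48
tcp_pos: [0.4959, 0.0378, 0.1287]
orientation: [-0.59, 0.692, -0.315, -0.272]
wrist_force: [0.7, 0.5, -0.8]
finger_gap: 0.0613
grip_force: 33.2
```

```bash
python3 - <<'E'
from kin import *
s,M=now(); print(s["tcp_pos"].round(4),s["joint_pos"].round(2),M[:,2].round(3),s["wrist_force"])
o=[]
for n in("scene","top"):
    c=env.read_camera(n); save(c,n+"8.png"); P=px(c,(.513,.006,.06))
    a=c["color"][int(P[1])-50:int(P[1])+50,int(P[0])-65:int(P[0])+65]; o.append(cv2.resize(a,(390,300))[...,::-1])
cv2.imwrite("pics/m8.png",np.hstack(o))
E
```

```text
[0.4959 0.0378 0.1287] [-0.62  0.96 -0.05  1.87  0.93  2.64] [-0.004  0.988 -0.155] [ 0.65290682  0.51810153 -0.79024642]
```

View pics/m8.png

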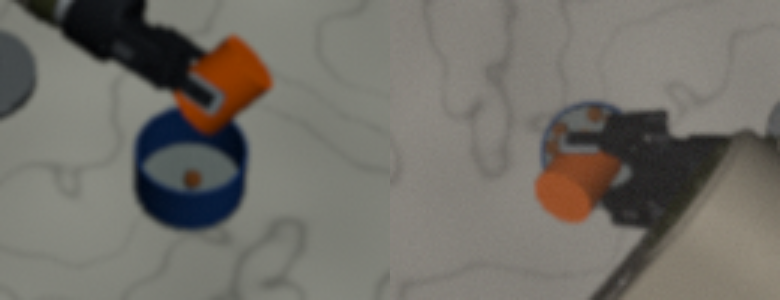

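The knobs have dropped into the tin: dots are visible at (192,178) on the left, and at (560,128) and (595,114) on the right. I'll unroll while carrying the cup back, then count the knobs from the wrist and top cameras.

Call:
carry_out([
  {"delta_rot": [0,-1,0.17],"travel": [0,0,0.4],"fingers": 1},
  {"delta_rot": [0,-1,0.17],"travel": [0,0.2,0.4],"fingers": 1},
  {"delta_rot": [0,-1,0.17],"travel": [0.2,0.5,0],"fingers": 1},
  {"delta_rot": [0,-1,0.17],"travel": [0.2,0.5,0],"fingers": 1},
  {"delta_rot": [0,-1,0.17],"travel": [0.2,0.5,0],"fingers": 1},
])

```text
clock: 17.2
tcp_pos: [0.511, 0.0805, 0.1485]
orientation: [-0.638, 0.75, -0.13, -0.117]
wrist_force: [-0.4, -0.1, -0.1]
finger_gap: 0.061
grip_force: 33.2
```

Call:
carry_out([
  {"delta_rot": [0,-1,0.17],"travel": [0.2,0.6,0],"fingers": 1},
  {"delta_rot": [0,-1,0.17],"travel": [0.2,0.6,0],"fingers": 1},
  {"delta_rot": [0,-1,0.17],"travel": [0.2,0.6,0],"fingers": 1},
  {"delta_rot": [0,-1,0.17],"travel": [0.2,0.6,0],"fingers": 1},
  {"delta_rot": [0,-1,0.17],"travel": [0.2,0.6,0],"fingers": 1},
])

```text
clock: 17.82
tcp_pos: [0.5359, 0.1557, 0.1485]
orientation: [-0.645, 0.76, 0.064, 0.045]
wrist_force: [0.4, -0.2, -1.4]
finger_gap: 0.061
grip_force: 33.2
```

Call:
carry_out([
  {"delta_rot": [0,-1,0.17],"travel": [0.2,0.6,0],"fingers": 1},
  {"delta_rot": [0,-1,0.17],"travel": [0.2,0.6,0],"fingers": 1},
  {"delta_rot": [0,-1,0.17],"travel": [0.2,0.6,0],"fingers": 1},
  {"delta_rot": [0,-1,0.17],"travel": [0.2,0.6,0],"fingers": 1},
  {"delta_rot": [0,-1,0.17],"travel": [0,0.6,0],"fingers": 1},
])

```text
clock: 18.45
tcp_pos: [0.5559, 0.2307, 0.1484]
orientation: [-0.61, 0.722, 0.253, 0.205]
wrist_force: [-0.1, -0.2, -1.6]
finger_gap: 0.0611
grip_force: 33.2
```

```bash
python3 - <<'E'
from kin import *
s,M=now(); print(s["tcp_pos"].round(4),(R.from_matrix(frame(90,20,-1)@M.T).as_rotvec()*10).round(2))
for n in("scene","top"):
    c=env.read_camera(n); save(c,n+"9.png"); np.save(n+"9.npy",c,allow_pickle=True); P=px(c,(.513,.006,.03)); H,S,V=HSV(c)
    m=((H<22)&(S>85)).astype(np.uint8); k,l,st,ce=cv2.connectedComponentsWithStats(m)
    print(n,P.round(),[(ce[i].round(1).tolist(),int(st[i,4]),onz(c,ce[i],.012)[:2].round(3).tolist()) for i in range(1,k) if st[i,4]>4 and np.hypot(*(ce[i]-P))<90])
E
```

```text
[0.5559 0.2307 0.1484] [-1.59 -8.81  2.22]
scene [296. 183.] [([295.5, 184.8], 22, [0.508, 0.002]), ([352.4, 200.8], 727, [0.457, 0.165])]
top [283. 245.] [([213.4, 229.2], 456, [0.56, 0.232]), ([364.3, 240.6], 47, [0.535, -0.26]), ([271.1, 243.4], 15, [0.519, 0.043]), ([282.5, 246.5], 14, [0.509, 0.006])]
```

```bash
python3 - <<'E'
from kin import *
for n in("top","scene"):
    c=np.load(n+"9.npy",allow_pickle=True).item(); P=px(c,(.513,.006,.012)); g=c["color"].astype(int)
    x,y=int(P[0]),int(P[1]); d=(g[...,0]-g[...,2])[y-17:y+18,x-17:x+18]
    print(n,x-17,y-17); print("\n".join("".join(" .:*#@"[min(5,max(0,v//15))] for v in r) for r in d))
E
```

```text
top 265 228
  .......................        ..
  .......................     .....
  ......................         ..
  ........ ..............    . . ..
   ......................    .. . .
   ........ ............     . . . 
   .......  ............    .... ..
   .......  ............    .......
    ....... ...........      ..  ..
    ....... ...........      ... ..
    ... ... ...........   .........
      .     .. .......         ....
      ....   .  ......    ... .....
      ..         ....          ....
    .::..        .  .    .  .......
    .::*.          .     .  .   ...
    :**:.        ...     .  . .....
    .:::.       .::.       . ......
     ...        :**:      . ....  .
               .:**:       ........
               .:::.      . ... ...
                ....     ..........
                       .  . ... .. 
                        ...  .. .  
                       .  .........
                         ... .. ...
                       ............
                       . ..... ....
                        . .. ... ..
                      . .... ..... 
        
[... 154 characters left out ...]
  .   ....... ...
scene 278 169
                                   
                                   
                                   
                                   
                                   
                                   
                                   
                                   
                                   
                                   
                                   
                                   
                                   
                 ...               
                .:*:.              
               .:##*.              
               .*##*:              
               .:***.              
                ..:.
```

Call:
carry_out([
  {"delta_rot": [-0.18,-0.98,0.25],"travel": [0,0.48,0],"fingers": 1},
  {"delta_rot": [-0.18,-0.98,0.25],"travel": [0,0.48,0],"fingers": 1},
  {"delta_rot": [-0.18,-0.98,0.25],"travel": [0,0.48,0],"fingers": 1},
  {"delta_rot": [-0.18,-0.98,0.25],"travel": [0,0.48,-0.6],"fingers": 1},
  {"delta_rot": [-0.18,-0.98,0.25],"travel": [0,0.48,-0.6],"fingers": 1},
])

```text
clock: 19.18
tcp_pos: [0.5559, 0.2898, 0.118]
orientation: [-0.509, 0.661, 0.446, 0.323]
wrist_force: [0.3, -0.6, -1.6]
finger_gap: 0.0608
grip_force: 33.2
```

Call:
carry_out([
  {"delta_rot": [-0.18,-0.98,0.25],"travel": [0,0.48,-0.6],"fingers": 1},
  {"delta_rot": [-0.18,-0.98,0.25],"travel": [0,0.48,-0.6],"fingers": 1},
  {"delta_rot": [-0.18,-0.98,0.25],"travel": [0.1,0.48,-0.6],"fingers": 1},
  {"delta_rot": [-0.16,-0.96,0.25],"travel": [0,0.45,-0.6],"fingers": 1},
  {"delta_rot": [0,0,0],"travel": [0,0,0],"fingers": 1},
])

```text
clock: 19.8
tcp_pos: [0.5568, 0.3375, 0.0577]
orientation: [-0.407, 0.581, 0.578, 0.403]
wrist_force: [-0.3, -0.2, -1.4]
finger_gap: 0.0613
grip_force: 33.2
```

```bash
python3 - <<'E'
from kin import *
s,M=now(); print(s["tcp_pos"].round(4),(R.from_matrix(frame(90,20,-1)@M.T).as_rotvec()*10).round(2),s["finger_gap"])
E
```

```text
[0.5568 0.3375 0.0577] [ 0.02 -0.08 -0.  ] 0.0613382897952918
```

Call:
carry_out([
  {"delta_rot": [0,-0.08,0],"travel": [0,0,-0.4],"fingers": 1},
  {"delta_rot": [0,0,0],"travel": [0,0,-0.3],"fingers": 1},
  {"delta_rot": [0,0,0],"travel": [0,0,-0.15],"fingers": 1},
  {"delta_rot": [0,0,0],"travel": [0,0,0],"fingers": 1},
])

```text
clock: 20.3
tcp_pos: [0.5583, 0.3371, 0.0367]
orientation: [-0.404, 0.579, 0.58, 0.406]
wrist_force: [-0.0, 0.1, -1.2]
finger_gap: 0.0614
grip_force: 33.2
```

Call:
carry_out([
  {"delta_rot": [0,0,0],"travel": [0,0,0],"fingers": -1},
  {"delta_rot": [0,0,0],"travel": [0,0,0],"fingers": -1},
  {"delta_rot": [0,0,0],"travel": [0,0,0],"fingers": -1},
  {"delta_rot": [0,0,0],"travel": [0,0,0],"fingers": -1},
])

```text
clock: 20.8
tcp_pos: [0.5583, 0.3374, 0.0374]
orientation: [-0.404, 0.579, 0.58, 0.406]
wrist_force: [-0.2, 1.1, -0.1]
finger_gap: 0.0855
grip_force: 0.0
```

Call:
carry_out([
  {"delta_rot": [0,0,0],"travel": [0,-0.9,0.33],"fingers": -1},
  {"delta_rot": [0,0,0],"travel": [0,-0.9,0.33],"fingers": -1},
  {"delta_rot": [0,0,0],"travel": [0,-0.9,0.33],"fingers": -1},
  {"delta_rot": [0,0,0],"travel": [0,-0.9,0.33],"fingers": -1},
  {"delta_rot": [0,0,0],"travel": [0,-0.9,0.8],"fingers": -1},
])

```text
clock: 21.42
tcp_pos: [0.5579, 0.2243, 0.09]
orientation: [-0.404, 0.579, 0.58, 0.406]
wrist_force: [-0.3, -0.2, -0.3]
finger_gap: 0.0859
grip_force: 0.0
```

```bash
python3 - <<'E'
from kin import *
s,M=now(); print(s["tcp_pos"].round(4),s["joint_pos"].round(2))
c,s=wrist(); H,S,V=HSV(c); P=px(c,(.558,.313,.035)); m=comp((H<20)&(S>130),P)
ys,xs=np.nonzero(m); print(P.round(1),m.sum(),xs.min(),xs.max(),ys.min(),ys.max())
print("cup corners pred", [px(c,(.557+dx,.313,z)).round(1).tolist() for dx in(-.03,.03) for z in(0,.07)])
c=env.read_camera("scene"); H,S,V=HSV(c); P=px(c,(.557,.313,.035)); m=comp((H<20)&(S>120),P); ys,xs=np.nonzero(m); print("scene",P.round(1),m.sum(),xs.min(),xs.max(),ys.min(),ys.max(),"was 655 369 394 232 264")
# lids down pose
p=np.load("p.npy"); x=s["joint_pos"]
A=frame(90,90,-1); print(A.round(2))
for th in(0,45,90,-45):
    Mx=R.from_euler("z",th,degrees=True).as_matrix()@A
    for P in((.537,-.2463,.049),(.513,.006,.1)): print(th,ik(p,np.array(P),Mx,[-.5,.5,.3,1.5,0,.9])[0].round(2))
E
```

```text
[0.5579 0.2243 0.09  ] [-0.25  0.75 -0.21  1.2   1.15  0.94]
[276.3 229. ] 7716 237 319 173 286
cup corners pred [[240.3, 259.8], [233.9, 192.5], [310.1, 260.0], [316.0, 192.7]]
scene [381.8 247.9] 656 368 394 232 264 was 655 369 394 232 264
[[ 0.  1.  0.]
 [ 1. -0.  0.]
 [ 0. -0. -1.]]
0 [-0.57  0.46 -0.21  0.91 -0.    1.  ]
0 [-0.14  0.27 -0.34  0.95 -0.    1.43]
45 [-0.57  0.46 -0.21  0.91 -0.    0.22]
45 [-0.14  0.27 -0.34  0.95 -0.    0.64]
90 [-0.57  0.46 -0.21  0.91 -0.   -0.57]
90 [-0.14  0.27 -0.34  0.95 -0.   -0.14]
-45 [-0.57  0.46 -0.21  0.91 -0.    1.79]
-45 [-0.14  0.27 -0.34  0.95 -0.    2.21]
```

The cup stands upright again with the same silhouette as at the start. Next: tool down, and on to the lids, looking into the tin on the way.

Call:
carry_out([
  {"delta_rot": [-1,0,0],"travel": [0,-1,1],"fingers": -1},
  {"delta_rot": [-1,0,0],"travel": [0,-1,1],"fingers": -1},
  {"delta_rot": [-1,0,0],"travel": [0,-1,1],"fingers": -1},
  {"delta_rot": [-1,0,0],"travel": [0,-1,1],"fingers": -1},
  {"delta_rot": [-1,0,0],"travel": [0,-1,1],"fingers": -1},
])

```text
clock: 22.15
tcp_pos: [0.5583, 0.0997, 0.2157]
orientation: [-0.247, 0.661, 0.663, 0.249]
wrist_force: [0.0, -0.4, -0.4]
finger_gap: 0.0858
grip_force: 0.0
```

Call:
carry_out([
  {"delta_rot": [-1,0,0],"travel": [-0.2,-1,1],"fingers": -1},
  {"delta_rot": [-1,0,0],"travel": [-0.2,-1,0.5],"fingers": -1},
  {"delta_rot": [-1,0,0],"travel": [-0.2,-1,0],"fingers": -1},
  {"delta_rot": [-1,0,0],"travel": [-0.2,-1,0],"fingers": -1},
  {"delta_rot": [-1,0,0],"travel": [0,-1,0],"fingers": -1},
])

```text
clock: 22.78
tcp_pos: [0.5384, -0.0252, 0.2525]
orientation: [-0.075, 0.702, 0.704, 0.078]
wrist_force: [0.5, -0.1, -0.5]
finger_gap: 0.0855
grip_force: 0.0
```

Call:
carry_out([
  {"delta_rot": [-1,0,0],"travel": [0,-1,0],"fingers": -1},
  {"delta_rot": [-1,0,0],"travel": [0,-1,0],"fingers": -1},
  {"delta_rot": [-0.22,0,0],"travel": [0,-1,0],"fingers": -1},
  {"delta_rot": [0,0,0],"travel": [0,-0.6,0],"fingers": -1},
  {"delta_rot": [0,0,0],"travel": [0,0,0],"fingers": -1},
])

```text
clock: 23.4
tcp_pos: [0.5383, -0.1164, 0.2521]
orientation: [0.001, 0.707, 0.708, 0.0]
wrist_force: [-0.1, 0.1, -0.3]
finger_gap: 0.0852
grip_force: 0.0
```

```bash
python3 - <<'E'
from kin import *
s,M=now(); print(s["tcp_pos"].round(4),(R.from_matrix(frame(90,90,-1)@M.T).as_rotvec()*10).round(2))
c,s=wrist(); save(c,"w10.png"); np.save("w10.npy",c,allow_pickle=True); H,S,V=HSV(c)
P=px(c,(.513,.006,.06)); print("pred",P.round(1))
for th in(50,70,90): 
    m=comp((H>95)&(H<130)&(S>th),P); print(th,m.sum(),circ(c,m,.06,.054,.001))
m=((H<22)&(S>85)).astype(np.uint8); k,l,st,ce=cv2.connectedComponentsWithStats(m)
print([(ce[i].round(0).tolist(),int(st[i,4]),onz(c,ce[i],.012)[:2].round(3).tolist()) for i in range(1,k) if st[i,4]>25])
a=c["color"][max(0,int(P[1])-90):int(P[1])+90,int(P[0])-90:int(P[0])+90]; cv2.imwrite("pics/w10c.png",cv2.resize(a,None,fx=2.5,fy=2.5)[...,::-1])
E
```

```text
[ 0.5383 -0.1164  0.2521] [ 0.01  0.01 -0.01]
pred [249.8  54.6]
50 3190 (array([0.5139, 0.0032, 0.0526]), array([0.5139, 0.0031]), np.float64(0.0014))
70 2396 (array([0.5139, 0.0032, 0.0524]), array([0.5139, 0.003 ]), np.float64(0.0016))
90 1283 (array([0.5138, 0.0021, 0.0507]), array([5.135e-01, 4.000e-04]), np.float64(0.0035))
[([474.0, 7.0], 157, [0.751, 0.065]), ([258.0, 23.0], 200, [0.519, 0.045]), ([275.0, 30.0], 199, [0.537, 0.038]), ([250.0, 61.0], 173, [0.509, 0.007]), ([292.0, 66.0], 173, [0.555, 0.001]), ([286.0, 84.0], 166, [0.549, -0.017]), ([274.0, 291.0], 378, [0.536, -0.275]), ([465.0, 402.0], 1290, [0.834, -0.479])]
```

All five knobs are in the tin, with centres 40-42 mm from its axis or nearer. That supports a tin centre of about (0.514,0.004). Re-measuring the red knob from the same picture.

```bash
python3 - <<'E'
from kin import *
c=np.load("w10.npy",allow_pickle=True).item(); H,S,V=HSV(c)
m=comp(((H<8)|(H>172))&(S>140)&(V>60),(274,291)); print(m.sum(),circ(c,m,.074,.009,.001),onz(c,(274,291),.074))
# balls-based tin centre: inner wall contact radius 42 for the four outer balls
b=np.array([[.519,.045],[.537,.038],[.555,.001],[.549,-.017]])
print(least_squares(lambda v:np.hypot(*(b-v).T)-.042,[.514,.004]).x)
# tin inner rim from wrist: rim outer ellipse extreme columns (left/right, tangent) and far edge
m=comp((H>95)&(H<130)&(S>60),px(c,(.513,.006,.06))); ys,xs=np.nonzero(m); P=px(c,(.514,.004,.06))
print(xs.min(),xs.max(),ys.min(),ys.max(),[px(c,(.514+.054*np.cos(a),.004+.054*np.sin(a),.06)).round(1).tolist() for a in np.arange(4)*np.pi/2],px(c,(.514,.004-.054,0)).round(1))
E
```

```text
341 (array([ 0.5361, -0.2391,  0.0124]), array([ 0.5364, -0.2388]), np.float64(0.0034)) [ 0.53569987 -0.23803093  0.074     ]
[0.51279307 0.00363593]
196 306 0 114 [[307.8, 56.9], [250.0, -5.4], [194.3, 57.3], [251.9, 115.1]] [255.8 114.1]
```

Call:
carry_out([
  {"delta_rot": [0,0,0],"travel": [0,-1,-0.6],"fingers": -1},
  {"delta_rot": [0,0,0],"travel": [0,-1,-0.6],"fingers": -1},
  {"delta_rot": [0,0,0],"travel": [0,-1,-0.6],"fingers": -1},
  {"delta_rot": [0,0,0],"travel": [0,-1,-0.6],"fingers": -1},
  {"delta_rot": [0,0,0],"travel": [-0.05,-1,-0.6],"fingers": -1},
])

```text
clock: 24.08
tcp_pos: [0.537, -0.2406, 0.177]
orientation: [0.001, 0.706, 0.708, 0.0]
wrist_force: [0.4, 0.3, -0.7]
finger_gap: 0.0852
grip_force: 0.0
```

Call:
carry_out([
  {"delta_rot": [0,0,0],"travel": [0,-0.23,-1],"fingers": -1},
  {"delta_rot": [0,0,0],"travel": [0,0,-1],"fingers": -1},
  {"delta_rot": [0,0,0],"travel": [0,0,-1],"fingers": -1},
  {"delta_rot": [0,0,0],"travel": [0,0,-1],"fingers": -1},
  {"delta_rot": [0,0,0],"travel": [0,0,-0.6],"fingers": -1},
])

```text
clock: 24.7
tcp_pos: [0.5364, -0.2452, 0.0611]
orientation: [0.0, 0.706, 0.708, -0.0]
wrist_force: [0.2, 1.0, -0.0]
finger_gap: 0.0855
grip_force: 0.0
```

Call:
carry_out([
  {"delta_rot": [0,0,0],"travel": [0,0,-0.4],"fingers": 0},
  {"delta_rot": [0,0,0],"travel": [0,0,0],"fingers": 0.3},
  {"delta_rot": [0,0,0],"travel": [0,0,0],"fingers": 0.5},
  {"delta_rot": [0,0,0],"travel": [0,0,0],"fingers": 0.5},
  {"delta_rot": [0,0,0],"travel": [0,0,0],"fingers": 0.55},
], squeeze=40)

```text
clock: 25.32
tcp_pos: [0.537, -0.246, 0.0532]
orientation: [0.001, 0.706, 0.708, -0.0]
wrist_force: [-1.2, -0.5, 1.8]
finger_gap: 0.019
grip_force: 0.7
```

```bash
python3 - <<'E'
from kin import *
s,M=now(); print(s["tcp_pos"].round(4),s["wrist_force"],s["finger_gap"],(R.from_matrix(frame(90,90,-1)@M.T).as_rotvec()).round(3))
E
```

```text
[ 0.537  -0.246   0.0532] [-1.16790672 -0.48503735  1.79107357] 0.01904837313688746 [ 0.003  0.002 -0.004]
```

Call:
carry_out([
  {"delta_rot": [0,0,0],"travel": [0,0,0],"fingers": 0.45},
  {"delta_rot": [0,0,0],"travel": [0,0,-0.16],"fingers": 0.45},
  {"delta_rot": [0,0,0],"travel": [0,0,0],"fingers": 1},
  {"delta_rot": [0,0,0],"travel": [0,0,0],"fingers": 1},
  {"delta_rot": [0,0,0],"travel": [0,0,0],"fingers": 1},
], squeeze=60)

```text
clock: 25.95
tcp_pos: [0.5368, -0.2457, 0.0483]
orientation: [0.001, 0.706, 0.708, -0.0]
wrist_force: [0.5, 0.7, -2.5]
finger_gap: 0.0163
grip_force: 58.5
```

Call:
carry_out([
  {"delta_rot": [0,0,0],"travel": [0,0,0.2],"fingers": 1},
  {"delta_rot": [0,0,0],"travel": [0,0,0.4],"fingers": 1},
  {"delta_rot": [0,0,0],"travel": [0,0,0.6],"fingers": 1},
  {"delta_rot": [0,0,0],"travel": [0,0,0.7],"fingers": 1},
  {"delta_rot": [0,0,0],"travel": [0,0,0.7],"fingers": 1},
])

```text
clock: 26.58
tcp_pos: [0.5373, -0.246, 0.1155]
orientation: [0.002, 0.706, 0.708, -0.0]
wrist_force: [0.2, -0.2, -3.9]
finger_gap: 0.0163
grip_force: 58.6
```

```bash
python3 - <<'E'
from kin import *
s,M=now(); print(s["tcp_pos"].round(4),s["wrist_force"],s["ft_torque"],s["finger_gap"],s["grip_force"])
E
```

```text
[ 0.5373 -0.246   0.1155] [ 0.18639753 -0.22786092 -3.91419638] [ 0.02067454  0.01579395 -0.05874794] 0.016348292086337892 58.600847125053406
```

Call:
carry_out([
  {"delta_rot": [0,0,0],"travel": [-0.09,0.5,0.8],"fingers": 1},
  {"delta_rot": [0,0,0],"travel": [-0.09,1,0.2],"fingers": 1},
  {"delta_rot": [0,0,0],"travel": [-0.09,1,0],"fingers": 1},
  {"delta_rot": [0,0,0],"travel": [-0.09,1,0],"fingers": 1},
  {"delta_rot": [0,0,0],"travel": [-0.09,0.5,0],"fingers": 1},
])

```text
clock: 27.2
tcp_pos: [0.5247, -0.1431, 0.1379]
orientation: [0.0, 0.705, 0.709, -0.001]
wrist_force: [-1.0, -0.6, -2.5]
finger_gap: 0.0161
grip_force: 58.6
```

Call:
carry_out([
  {"delta_rot": [0,0,0],"travel": [0,0,0],"fingers": 1},
])

```text
clock: 27.32
tcp_pos: [0.5252, -0.1444, 0.1383]
orientation: [0.001, 0.705, 0.709, -0.001]
wrist_force: [-0.0, -0.2, -3.2]
finger_gap: 0.0162
grip_force: 58.6
```

```bash
python3 - <<'E'
from kin import *
c,s=wrist(); save(c,"w11.png"); np.save("w11.npy",c,allow_pickle=True); H,S,V=HSV(c); print(s["tcp_pos"].round(4))
P=px(c,(.514,.004,.06)); m=comp((H>95)&(H<130)&(S>60),P); ys,xs=np.nonzero(m)
print(P.round(1),m.sum(),xs.min(),xs.max(),ys.min(),ys.max(),circ(c,m,.06,.054,.001))
print([px(c,(.514+.054*np.cos(a),.004+.054*np.sin(a),.06)).round(1).tolist() for a in np.arange(4)*np.pi/2])
# lid plate edge in hand: predicted outline points
z=s["tcp_pos"][2]-.0483+.022
print("lid pred",[px(c,(s["tcp_pos"][0]+.062*np.cos(a),s["tcp_pos"][1]+.062*np.sin(a),z)).round(1).tolist() for a in(0,np.pi/2,np.pi)])
cv2.imwrite("pics/w11c.png",c["color"][...,::-1])
E
```

```text
[ 0.5252 -0.1444  0.1383]
[258.4 -21.7] 1901 174 344 0 77 (array([ 0.5147, -0.0023,  0.0479]), array([0.5141, 0.0055]), np.float64(0.0017))
[[348.7, -20.4], [258.2, -122.4], [168.7, -20.7], [259.0, 72.7]]
lid pred [[386.5, 244.7], [276.1, 130.1], [164.5, 243.4]]
```

View pics/w11c.png

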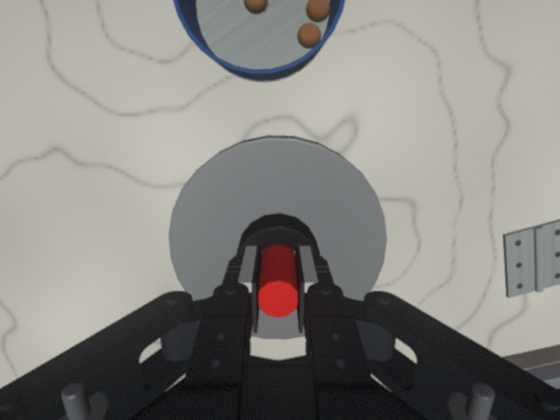

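In the held view the lid plate spans columns 168-386 with its far edge at row 136, the red knob top is at (278,296), and the tin's near rim is at row 72 as predicted. Checking the relative offset numerically.

```bash
python3 - <<'E'
from kin import *
c=np.load("w11.npy",allow_pickle=True).item(); H,S,V=HSV(c); t=np.array([.5252,-.1444,.1383])
print("red top pred",px(c,t+[0,0,.0257]).round(1),"y+-9",px(c,t+[0,-.009,.0257]).round(1),px(c,t+[0,.009,.0257]).round(1))
m=comp(((H<8)|(H>172))&(S>140)&(V>150),(278,296)); ys,xs=np.nonzero(m); print(xs.min(),xs.max(),ys.min(),ys.max(),m.sum())
g=cv2.medianBlur(c["color"],3).astype(int).sum(2)
m=comp((V<140)&(S<40),(220,200)); m=cv2.morphologyEx(m.astype(np.uint8),cv2.MORPH_OPEN,np.ones((5,5)))
k=max(cv2.findContours(m,0,1)[0],key=len)[:,0]; k=k[(k[:,1]<240)]
k=cv2.convexHull(k)[:,0]; k=k[(k[:,1]<235)]
for z in(.112,.108,.104):
    pts=np.array([onz(c,p,z)[:2] for p in k]); 
    o=least_squares(lambda v:np.hypot(*(pts-v[:2]).T)-v[2],[t[0],t[1],.062],loss="soft_l1",f_scale=.001).x
    print(z,o.round(4),"minus tcp",(o[:2]-t[:2]).round(4))
E
```

```text
red top pred [274.7 295.9] y+-9 [274.7 314.9] [274.8 276. ]
259 296 281 316 1123
0.112 [ 0.5262 -0.1451  0.0601] minus tcp [ 0.001  -0.0007]
0.108 [ 0.5262 -0.1469  0.0615] minus tcp [ 0.001  -0.0025]
0.104 [ 0.5262 -0.1486  0.0629] minus tcp [ 0.001  -0.0042]
```

Call:
carry_out([
  {"delta_rot": [0,0,0],"travel": [-0.08,0.6,0],"fingers": 1},
  {"delta_rot": [0,0,0],"travel": [-0.08,1,0],"fingers": 1},
  {"delta_rot": [0,0,0],"travel": [-0.08,1,0],"fingers": 1},
  {"delta_rot": [0,0,0],"travel": [-0.08,1,0],"fingers": 1},
  {"delta_rot": [0,0,0],"travel": [-0.08,1,0],"fingers": 1},
])

```text
clock: 28.0
tcp_pos: [0.5156, -0.03, 0.1386]
orientation: [0.001, 0.706, 0.708, -0.0]
wrist_force: [0.4, 0.6, -3.0]
finger_gap: 0.0161
grip_force: 58.6
```

Call:
carry_out([
  {"delta_rot": [0,0,0],"travel": [-0.08,0.9,0],"fingers": 1},
  {"delta_rot": [0,0,0],"travel": [0,0.49,0],"fingers": 1},
  {"delta_rot": [0,0,0],"travel": [0,0,-0.4],"fingers": 1},
  {"delta_rot": [0,0,0],"travel": [0,0,-0.4],"fingers": 1},
  {"delta_rot": [0,0,0],"travel": [0,0,0],"fingers": 1},
])

```text
clock: 28.62
tcp_pos: [0.5127, 0.0033, 0.1171]
orientation: [0.0, 0.706, 0.708, -0.001]
wrist_force: [0.5, 0.4, -3.8]
finger_gap: 0.016
grip_force: 58.7
```

```bash
python3 - <<'E'
from kin import *
s,M=now(); print(s["tcp_pos"].round(4),s["wrist_force"],s["ft_torque"],(R.from_matrix(frame(90,90,-1)@M.T).as_rotvec()).round(4))
for n in("top","scene"):
    c=env.read_camera(n); save(c,n+"12.png"); np.save(n+"12.npy",c,allow_pickle=True)
    H,S,V=HSV(c); P=px(c,(.514,.004,.03)); m=comp((H>95)&(H<130)&(S>60),P); ys,xs=np.nonzero(m); print(n,m.sum(),xs.min(),xs.max(),ys.min(),ys.max())
E
```

```text
[0.5127 0.0033 0.1171] [ 0.49190616  0.44004708 -3.82934934] [ 0.01476744 -0.05349273 -0.00473961] [ 0.0018 -0.0014 -0.0025]Traceback (most recent call last):
  File "<stdin>", line 5, in <module>
  File "h.py", line 22, in comp
    i=min((i for i in range(1,n) if st[i,4]>60),key=lambda i:np.hypot(*(ce[i]-P))); return l==i
ValueError: min() iterable argument is empty
```

Call:
carry_out([
  {"delta_rot": [0,0,0],"travel": [0,0.06,-0.2],"fingers": 1},
  {"delta_rot": [0,0,0],"travel": [0,0,-0.16],"fingers": 1},
  {"delta_rot": [0,0,0],"travel": [0,0,-0.08],"fingers": 1},
  {"delta_rot": [0,0,0],"travel": [0,0,-0.08],"fingers": 1},
])

```text
clock: 29.18
tcp_pos: [0.5138, 0.0054, 0.1056]
orientation: [0.001, 0.706, 0.708, -0.0]
wrist_force: [0.2, 0.4, -3.2]
finger_gap: 0.0161
grip_force: 58.7
```

Call:
carry_out([
  {"delta_rot": [0,0,0],"travel": [0,0,-0.08],"fingers": 1},
  {"delta_rot": [0,0,0],"travel": [0,0,-0.08],"fingers": 1},
])

```text
clock: 29.42
tcp_pos: [0.5138, 0.0054, 0.1016]
orientation: [0.001, 0.706, 0.708, -0.0]
wrist_force: [-0.9, 0.1, -3.9]
finger_gap: 0.0161
grip_force: 58.7
```

No contact yet, and the cylinder part of the plug is about to enter. Lowering further in small steps.

Call:
carry_out([
  {"delta_rot": [0,0,0],"travel": [0,0,-0.06],"fingers": 1},
  {"delta_rot": [0,0,0],"travel": [0,0,-0.06],"fingers": 1},
])

```text
clock: 29.68
tcp_pos: [0.5137, 0.0054, 0.0986]
orientation: [0.001, 0.706, 0.708, -0.0]
wrist_force: [-0.8, 0.1, -2.6]
finger_gap: 0.0164
grip_force: 58.7
```

Call:
carry_out([
  {"delta_rot": [0,0,0],"travel": [0,0,-0.06],"fingers": 1},
  {"delta_rot": [0,0,0],"travel": [0,0,-0.06],"fingers": 1},
])

```text
clock: 29.92
tcp_pos: [0.5137, 0.0054, 0.0956]
orientation: [0.001, 0.706, 0.708, -0.0]
wrist_force: [-0.3, 0.0, -3.1]
finger_gap: 0.0161
grip_force: 58.7
```

Call:
carry_out([
  {"delta_rot": [0,0,0],"travel": [0,0,-0.05],"fingers": 1},
  {"delta_rot": [0,0,0],"travel": [0,0,0],"fingers": 1},
])

```text
clock: 30.18
tcp_pos: [0.5137, 0.0054, 0.0943]
orientation: [0.001, 0.706, 0.708, -0.0]
wrist_force: [-0.1, 0.2, -4.0]
finger_gap: 0.0164
grip_force: 58.9
```

Call:
carry_out([
  {"delta_rot": [0,0,0],"travel": [0,0,-0.03],"fingers": 1},
  {"delta_rot": [0,0,0],"travel": [0,0,0],"fingers": 1},
])

```text
clock: 30.42
tcp_pos: [0.5138, 0.0054, 0.0942]
orientation: [0.001, 0.706, 0.708, -0.0]
wrist_force: [-3.6, 1.0, 4.8]
finger_gap: 0.0162
grip_force: 59.3
```

Firm contact at 0.0942, which is the predicted home height of 0.0943. Releasing.

Call:
carry_out([
  {"delta_rot": [0,0,0],"travel": [0,0,0],"fingers": 0.4},
  {"delta_rot": [0,0,0],"travel": [0,0,0],"fingers": 0.2},
  {"delta_rot": [0,0,0],"travel": [0,0,0],"fingers": -0.3},
  {"delta_rot": [0,0,0],"travel": [0,0,0],"fingers": -0.3},
])

```text
clock: 30.92
tcp_pos: [0.5139, 0.0053, 0.0937]
orientation: [0.001, 0.706, 0.708, -0.0]
wrist_force: [-0.6, -0.0, 0.3]
finger_gap: 0.0554
grip_force: 0.0
```

```bash
python3 - <<'E'
from kin import *
s,M=now(); print(s["tcp_pos"].round(4),s["wrist_force"],s["finger_gap"])
c,s=wrist(); save(c,"w13.png"); np.save("w13.npy",c,allow_pickle=True); H,S,V=HSV(c); t=s["tcp_pos"]
m=comp(((H<8)|(H>172))&(S>140)&(V>100),(278,296)); ys,xs=np.nonzero(m); print("red",xs.min(),xs.max(),ys.min(),ys.max())
P=np.array([t[0],t[1],.12]); print("pred",px(c,P).round(1),px(c,P+[.009,0,0]).round(1),px(c,P-[.009,0,0]).round(1),px(c,P-[0,.009,0]).round(1))
m=comp((V<140)&(S<40),(220,200)); m=cv2.morphologyEx(m.astype(np.uint8),cv2.MORPH_OPEN,np.ones((5,5)))
k=max(cv2.findContours(m,0,1)[0],key=len); k=cv2.convexHull(k)[:,0]; k=k[k[:,1]<235]
pts=np.array([onz(c,p,.068)[:2] for p in k]); o=least_squares(lambda v:np.hypot(*(pts-v[:2]).T)-v[2],[t[0],t[1],.062],loss="soft_l1",f_scale=.001).x
print("outer",o.round(4),t[:2].round(4))
E
```

```text
[0.5139 0.0053 0.0937] [-0.64512486 -0.04892895  0.30656112] 0.05538091660483488
red 256 298 245 317
pred [274.9 296.7] [297.3 296.7] [252.5 296.6] [274.8 315.7]
outer [0.5149 0.0017 0.0625] [0.5139 0.0053]
```

The red knob hasn't moved relative to the hand (columns 256-298, bottom row 317), so the inner lid is home. Now opening wide, going down around the collar and gripping it.

Call:
carry_out([
  {"delta_rot": [0,0,0],"travel": [0,0,0],"fingers": -0.8},
  {"delta_rot": [0,0,0],"travel": [0,0,0],"fingers": -0.8},
  {"delta_rot": [0,0,0],"travel": [0,-0.02,-0.45],"fingers": -0.8},
  {"delta_rot": [0,0,0],"travel": [0,0,-0.45],"fingers": -0.8},
  {"delta_rot": [0,0,0],"travel": [0,0,-0.17],"fingers": -0.8},
])

```text
clock: 31.6
tcp_pos: [0.5128, 0.005, 0.0655]
orientation: [0.0, 0.706, 0.708, -0.001]
wrist_force: [-0.4, 0.1, 0.5]
finger_gap: 0.0768
grip_force: 0.0
```

Call:
carry_out([
  {"delta_rot": [0,0,0],"travel": [0,0,0],"fingers": -0.3},
  {"delta_rot": [0,0,0],"travel": [0,0,0],"fingers": -0.1},
  {"delta_rot": [0,0,0],"travel": [0,0,0],"fingers": 0.1},
  {"delta_rot": [0,0,0],"travel": [0,0,0],"fingers": 1},
  {"delta_rot": [0,0,0],"travel": [0,0,0],"fingers": 1},
], squeeze=30)

```text
clock: 32.22
tcp_pos: [0.5141, 0.0049, 0.0674]
orientation: [0.002, 0.706, 0.708, 0.0]
wrist_force: [-0.5, 0.5, 4.4]
finger_gap: 0.0438
grip_force: 30.8
```

```bash
python3 - <<'E'
from kin import *
s,M=now(); print(s["tcp_pos"].round(4),s["wrist_force"],s["ft_torque"],s["finger_gap"],s["grip_force"])
E
```

```text
[0.5141 0.0049 0.0674] [-0.54246897  0.45539749  4.39169557] [ 0.02694264  0.31887397 -0.00038678] 0.043829679089911575 30.788314640522003
```

Collar gripped at 44 mm. Lifting slowly, with a weight check.

Call:
carry_out([
  {"delta_rot": [0,0,0],"travel": [0,0,0.1],"fingers": 1},
  {"delta_rot": [0,0,0],"travel": [0,0,0.1],"fingers": 1},
  {"delta_rot": [0,0,0],"travel": [0,0,0.1],"fingers": 1},
  {"delta_rot": [0,0,0],"travel": [0,0,0],"fingers": 1},
])

```text
clock: 32.72
tcp_pos: [0.5139, 0.0049, 0.0745]
orientation: [0.001, 0.706, 0.708, -0.0]
wrist_force: [-0.1, -0.3, -1.7]
finger_gap: 0.0432
grip_force: 30.8
```

```bash
python3 - <<'E'
from kin import *
s,M=now(); print(s["tcp_pos"].round(4),s["wrist_force"],s["ft_torque"],s["finger_gap"],s["grip_force"])
c,s=wrist(); np.save("w14.npy",c,allow_pickle=True); save(c,"w14.png"); H,S,V=HSV(c)
m=comp(((H<8)|(H>172))&(S>140)&(V>100),(278,290)); ys,xs=np.nonzero(m); print("red",xs.min(),xs.max(),ys.min(),ys.max())
P=np.array([.5138,.0054,.12]); print([px(c,P+d).round(1).tolist() for d in np.array([[.009,0,0],[-.009,0,0],[0,-.009,0],[0,.009,0]])])
E
```

```text
[0.5139 0.0049 0.0745] [-0.13894826 -0.30395719 -1.70404911] [-0.04181184 -0.00026501 -0.00379804] 0.04321126821006863 30.784198343753815
red 253 301 270 348
[[300.2, 325.8], [248.2, 325.6], [274.2, 347.0], [274.2, 303.3]]
```

The load is 1.7 N, so only the outer lid is up, and the red knob stayed put. Continuing to about 10 cm.

Call:
carry_out([
  {"delta_rot": [0,0,0],"travel": [0,0,0.3],"fingers": 1},
  {"delta_rot": [0,0,0],"travel": [0,0,0.35],"fingers": 1},
  {"delta_rot": [0,0,0],"travel": [0,0,0.35],"fingers": 1},
  {"delta_rot": [0,0,0],"travel": [0,0,0.35],"fingers": 1},
  {"delta_rot": [0,0,0],"travel": [0,0,0.35],"fingers": 1},
])

```text
clock: 33.4
tcp_pos: [0.5139, 0.0049, 0.1177]
orientation: [0.001, 0.706, 0.708, -0.0]
wrist_force: [0.9, -0.2, -2.3]
finger_gap: 0.0433
grip_force: 30.9
```

Call:
carry_out([
  {"delta_rot": [0,0,0],"travel": [0,0,0.4],"fingers": 1},
  {"delta_rot": [0,0,0],"travel": [0,0,0.5],"fingers": 1},
  {"delta_rot": [0,0,0],"travel": [0,0,0.5],"fingers": 1},
  {"delta_rot": [0,0,0],"travel": [0,0,0.4],"fingers": 1},
  {"delta_rot": [0,0,0],"travel": [0,0,0.2],"fingers": 1},
])

```text
clock: 34.02
tcp_pos: [0.5141, 0.0048, 0.1678]
orientation: [0.002, 0.706, 0.708, 0.0]
wrist_force: [-0.2, 0.1, -2.4]
finger_gap: 0.0434
grip_force: 30.9
```

Call:
carry_out([
  {"delta_rot": [0,0,0],"travel": [0,0,0],"fingers": 1},
  {"delta_rot": [0,0,0],"travel": [0,0,0],"fingers": 1},
  {"delta_rot": [0,0,0],"travel": [0,0,0],"fingers": 1},
])

```text
clock: 34.4
tcp_pos: [0.5135, 0.0049, 0.1664]
orientation: [0.001, 0.706, 0.708, -0.0]
wrist_force: [-0.4, -0.9, -2.3]
finger_gap: 0.0437
grip_force: 30.9
```

```bash
python3 - <<'E'
from kin import *
s,M=now(); print(s["tcp_pos"].round(4),s["wrist_force"],s["finger_gap"],s["grip_force"],M[:,2].round(4))
c=env.read_camera("scene"); save(c,"scene15.png"); H,S,V=HSV(c)
P=px(c,(.5138,.0054,.12)); m=(((H<8)|(H>172))&(S>120)); k,l,st,ce=cv2.connectedComponentsWithStats(m.astype(np.uint8))
print("knob pred top/base",P.round(1),px(c,(.5138,.0054,.064)).round(1),[(ce[i].round(1).tolist(),st[i].tolist()) for i in range(1,k) if st[i,4]>15 and np.hypot(*(ce[i]-P))<60])
P=px(c,(.514,.004,.03)); m=comp((H>95)&(H<130)&(S>60),P); ys,xs=np.nonzero(m); print("tin",xs.min(),xs.max(),ys.max(),"was 276 313 202")
P=px(c,(.557,.313,.035)); m=comp((H<20)&(S>120),P); ys,xs=np.nonzero(m); print("cup",m.sum(),xs.min(),xs.max(),ys.min(),ys.max())
E
```

```text
[0.5135 0.0049 0.1664] [-0.35881906 -0.87293052 -2.30637981] 0.04366971578886419 30.88972896337509 [ 5.0e-04 -1.9e-03 -1.0e+00]
knob pred top/base [296.4 162.1] [295.7 175.2] [([294.2, 172.6], [292, 170, 5, 6, 23])]
tin 277 313 202 was 276 313 202
cup 654 368 394 231 263
```

```bash
python3 -c "
from workcell import env; print(env.hand_in())"
```

```text
the job is handed in; nothing more can be done
None
```

I've handed the job in after 34 s of robot time; no verdict came back. By my last checks, all five knobs are in the tin, the cup stands upright near where it began, the inner lid is home, the outer lid is held level about 10 cm above its seat, and the bystanders weren't touched.

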